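# Unhook the fired plaque and stand it in the plate rack

## Task

Take the slotted terracotta plaque off the barbed wire hook: raise it, tilt its top back towards the post and ease it out over the barb without pulling hard on the hook. Then stand it upright, foot fully down, in the groove of the wooden plate rack, setting it down gently, and let go. Leave the cup, the jar and the rolling pin where they are.

Things in the scene. Friction and masses are not known exactly. Their poses are not given: they have to be found in the camera images.
- stand: Fixed wooden hook stand: base 160 x 100 x 18 mm, post 30 x 40 mm in section, 195 mm tall. Origin on the table under the post's axis; +x is the way its one hook points (away from the robot, give or take 20 degrees), z up. The hook lies in the plane y = 0, its wire's axis 190 mm above the table. Plaque and stand, and robot and stand, must never press on each other with over 12 N.
- hook_root (a point): On the post's axis, 190 mm up (stand's axes). Steel wire hook, 6 mm thick: its axis runs level along +x to a bend 90 to 122 mm from here (the reach differs and is not measured: feel for it); then a 20 mm end rises outwards at 38 to 57 degrees (bent by use, not measured); from its end a 9 mm barb, 5 mm thick, points back, folded 20 degrees off the end. Gives 0.4 mm per N up and down at its end, stiff lengthwise.
- plaque_center (a point): Centre of the loose terracotta plaque: a plate 8 mm thick (its x), 84 mm wide (y), 135 mm tall (z, up while it hangs), 0.13 to 0.23 kg. A flower, raised at most 2.5 mm, is low on its +x face (within 63 mm of its foot), which looks outwards, away from the post. Above its slot is a plain band 42 mm tall, by which it can be pinched front to back.
- plaque_slot (a point): Centre of the plaque's slot, 18 mm above plaque_center, same axes. The slot goes through, 30 mm wide (y), 15 mm tall (z); its upper edge rests on the wire, 52 to 58 mm from the post's axis, with about 30 mm free in front of and behind the band. Held upright it cannot pass the upturned barbed end; with the plaque's top tilted about 30 degrees towards the post it can follow the rising end with about 1 mm to spare above and below.
- plaque_foot (a point): Middle of the plaque's foot (lower edge), 67.5 mm below plaque_center; same axes.
- rack: Fixed wooden plate rack: base 100 (x) x 130 (y) x 12 mm. Origin on the table under its middle. A groove 14 mm wide and 120 mm long runs along its y between two slats; its floor is 12 mm above the table, its straight walls rise to 36 mm, and flared lips widen it to about 36 mm at 55 mm above the table. The plaque stands in it on its foot, faces along the rack's x (either way round). Lower the plaque in, do not drop it (at most 0.35 m/s, 60 N).
- cup: Loose small terracotta cup, 60 mm wide and tall; origin under its centre. Leave alone.
- jar: Loose amber jar with white cap, 52 mm wide, 75 mm tall; origin under its centre. Leave alone.
- pin: Loose wooden rolling pin lying along its y, 48 mm thick, 300 mm long with handles; origin under its middle. Leave alone.

How it is judged (in metres and radians):
On the way:
1. the plaque is clear of the hook (its centre over 175 mm from the post's axis, level distance, nothing pressing on the hook) (horizontal distance between plaque_center and stand above 0.175 m and contact force between plaque and stand below 0.2 N), for 0.1 s.
At the end, for the whole second after the job is handed in: The plaque stands in the rack's groove, foot on the groove's floor (within 5 mm), within 25 mm of the groove's middle along it, upright within 17 degrees, its faces along the rack's x within 17 degrees, at rest (x of plaque_foot in the frame of rack between -0.008 and 0.008 m and y of plaque_foot in the frame of rack between -0.025 and 0.025 m and z of plaque_foot in the frame of rack between 0.008 and 0.017 m and angle between plaque_center's own z axis and vertical below 0.3 rad and angle between the x axis of plaque_center and the x axis of rack, either way round below 0.3 rad and linear speed of plaque below 0.02 m/s); the robot touches nothing.
It fails at once if the plaque and the hook stand press on each other with more than 12 N (contact force between plaque and stand above 12 N).
It fails at once if the plaque is set down hard: falling into the groove faster than 0.35 m/s, or more than 60 N between it and the rack (contact force between plaque and rack above 60 N or (horizontal distance between plaque_foot and rack below 0.04 m and height (world z) of plaque_foot below 0.045 m and linear speed of plaque above 0.35 m/s)).
It fails at once if the robot presses on the hook stand with more than 12 N (contact force between any of the arm, the fingers and stand above 12 N).
It fails at once if the cup, the jar or the rolling pin is moved more than 20 mm (distance of any of cup, jar, pin from where it was at the start of the episode above 0.02 m).
It also fails if it takes over 69 s, if anything falls off the work surface, if the arm or the gripper's body presses on something with over 40 N, if the wrist force passes 120 N, or if a joint passes its speed limit or range.

## Robot

A 7-joint arm with a two-finger parallel gripper is mounted at the origin on the work surface. World frame = base frame: x ahead of the robot, y to its left, z up, the work surface at z = 0. Lengths are in mm, angles in rad, forces in N, time in s.
With the tool pointing down it reaches from about 400 to 875 mm from the base axis. Payload 4.4 kg.
Tool frame: the origin (TCP) lies at the very end of the fingers, on their centre line; the grasp point (between the pads) lies 19 mm behind it; z points along the fingers, x is the direction in which the jaws open and shut, and the axes are right-handed (so a half turn about z gives the same grasp; the last joint's range is limited). The gripper opens to 85 mm and grips with 20 to 120 N. Pads are 22 mm wide; open, the fingers measure 114 mm over their backs; the gripper's body (76 mm by 85 mm) begins 54 mm behind the grasp point. The pads swing forward as they close: fully open they stand 13 mm farther back than shut.
Start: joints at [-1.257, 0.628, 0.038, 1.517, -0.027, 0.996, -0.02], TCP at [240.955, 603.704, 231.313] pointing down, gripper open.
Joint ranges: [-3.06, 3.06], [-0.37, 2.12], [-1.25, 1.32], [0.18, 2.47], [-1.1, 4.24], [0.23, 1.98], [-2.94, 2.94]. Speed limits (rad/s): [2.57, 2.57, 3.14, 3.14, 3.14, 3.14, 3.14].

## Interface

Orientations are given as [roll, pitch, yaw] about the fixed x, y, z axes, in that order (R = Rz(yaw) Ry(pitch) Rx(roll)).
In Python, from cell import telemetry, get_image, get_calibration, ctrl gives the robot as it stands. The module is installed in compiled form; this text tells all that it offers.
- The arm moves only by the tool arm_command, never from a script. Its arguments are lists of equal length, an entry for each row: "rot": the turn, a rotation vector about the world's x, y, z in degrees, a list of three; "slide": the shift along the world's x, y, z in mm, a list of three; "gripper": the finger opening in mm, from 0 to 85.4. A call has 1 to 5 rows; each row shifts and turns the pose as measured when the row begins; what a row does not reach is not made up. A row lasts 1/12 s, in which the tool goes at most 41.7 mm and 7.16 degrees, less where a joint would pass 70% of its speed; a pose out of reach is approached as far as the arm can. A call with a gripper value outside its range is refused whole. The fingers move at their own pace and stop on an object; the grip force is fixed at half the most. Time passes only in rows, so rows that do not move let the fingers close. It gives the time, the measured TCP pose, the force and the opening at its end, in the units of the state.
- telemetry.read_state(): the state, without advancing time (a new reading comes with each control period).
- get_image(name): name is "side" or "top"; returns (picture, depth): 400x640x3 uint8, red, green, blue; 400x640 float32, mm along the optical axis (not along the pixel's ray), 0 where there is no reading.
- get_calibration(name): a dict with "fx", "fy", "cx", "cy" (pixels), "xyz" and "attitude" of the camera in the world. Camera axes: x right, y up, looking along -z (the intrinsics and any distortion apply to the point x, -y, -z); pixel columns grow to the right and rows downward; lengths in mm; the calibration is good to about 2 mm. A picture is of the moment at which its call begins. get_calibration takes no time and is no camera call.
- ctrl.finish_job(): hands the job in, once; it reports no verdict.
The state is a dict: "clock": time; "qpos": joint angles; "qd": joint speeds; "tau": joint torques, N m; "eef_pos": TCP position; "tool_rot": TCP orientation; "force": force on the tool from outside, world axes, zero at the start; "torque": the same for the moment, N m; "width": finger opening in mm.
Only numpy, scipy, OpenCV 4.12 (cv2) and the standard library are available. Lean on these libraries where they do the work, as an engineer would, in place of code of your own. Each camera call takes 0.05 s, during which the arm holds its last target.

## Working session

There is one attempt and no reset: what is moved stays moved. The work goes in short steps, Python scripts to look and compute and a tool call to move; the robot and the scene stay as the last step left them, time stands still between calls to the robot, and variables do not carry over. Pictures are saved under pics/ and viewed, and the job is handed in when it is done.

Besides the shell and the picture viewer there is one more tool, called after "Request:" as name(argument=value, ...) on one line, values as JSON. arm_command: Moves the arm, as the interface text tells. Its arguments: {"type":"object","properties":{"rot":{"type":"array"},"slide":{"type":"array"},"gripper":{"type":"array"}},"required":["rot","slide","gripper"]}

```bash
mkdir -p pics; ls; python3 - <<'E'
from cell import telemetry, get_image, get_calibration, ctrl
import cv2, numpy as np
print(telemetry.read_state())
for n in ["side","top"]:
    im,d=get_image(n); print(get_calibration(n))
    cv2.imwrite(f"pics/{n}0.png",im[:,:,::-1]); np.save(f"pics/{n}0_d.npy",d); np.save(f"pics/{n}0_i.npy",im)
E
```

```text
pics
{'clock': 0.0, 'qpos': array([-1.25680517,  0.62937592,  0.03843481,  1.51838452, -0.02703511,
        0.99628697, -0.01997145]), 'qd': array([ 2.02055777e-04,  9.50451679e-05, -1.09643377e-03, -3.32395468e-04,
       -2.56694220e-04,  1.24622168e-03,  6.19530949e-04]), 'tau': array([-6.89482258e-04, -5.63395894e+01,  1.22626573e+00, -1.93448335e+01,
        1.10533781e-02,  1.06269532e-02,  1.31328991e-05]), 'eef_pos': array([240.69737318, 603.10934871, 230.36435614]), 'tool_rot': array([-3.14158643e+00,  1.93738091e-03,  1.19102002e+00]), 'force': array([-0.30735545, -1.20460582, -0.40616616]), 'torque': array([ 0.05168401, -0.04270247,  0.03083538]), 'width': 85.55562751281208}
{'fx': 370.9896568477059, 'fy': 370.9896568477059, 'cx': 324.0188640787145, 'cy': 199.30165277709287, 'xyz': array([352.80572822, 387.29476713, 603.93174979]), 'attitude': array([ 0.76393118,  0.00364365, -2.61904697])}
{'fx': 469.4637112476614, 'fy': 469.4637112476614, 'cx': 318.1310391606515, 'cy': 201.93876737668546, 'xyz': array([ 488.78611177,    4.87899605, 1002.06778055]), 'attitude': array([ 0.10330987, -0.00361857, -1.55111065])}
```

View pics/side0.png

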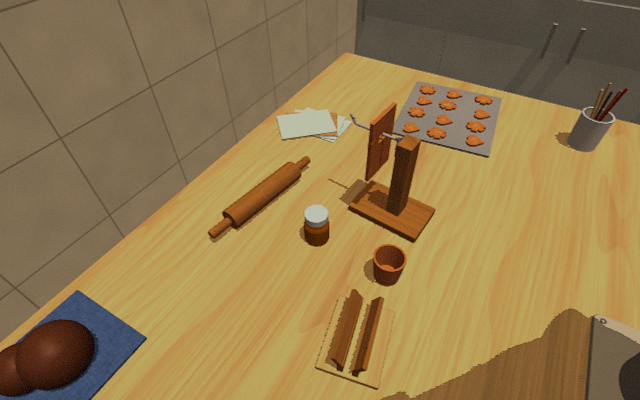

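View pics/top0.png

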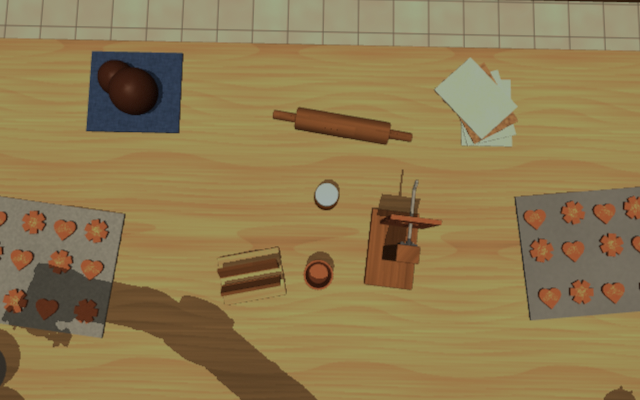

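The top view shows the stand's post at about (407,250), the plaque edge-on at about (415,220), the rack at (252,275), the cup at (318,272), the jar at (326,195) and the pin at (343,125). In the side view the hook's end is at (352,120), left of the plaque at (380,140).

```bash
cat > h.py <<'E'
import numpy as np, cv2
from scipy.spatial.transform import Rotation as R
from cell import telemetry, get_image, get_calibration, ctrl
def cloud(n,d):
    c=get_calibration(n); v,u=np.mgrid[0:400,0:640].astype(float)
    p=np.stack([(u-c['cx'])/c['fx']*d,-(v-c['cy'])/c['fy']*d,-d],-1)
    Rm=R.from_euler('xyz',c['attitude']).as_matrix()
    return p@Rm.T+c['xyz']
def rect(P):
    r=cv2.minAreaRect(P[:,:2].astype(np.float32)); return np.round(r[0],1),np.round(r[1],1),round(r[2],1)
def st():
    s=telemetry.read_state(); 
    print({k:np.round(s[k],3) for k in ['clock','eef_pos','tool_rot','force','torque','width','qpos']}); return s
E
python3 - <<'E'
from h import *
for n in ["side","top"]:
    d=np.load(f"pics/{n}0_d.npy"); P=cloud(n,d); im=np.load(f"pics/{n}0_i.npy")
    z=P[...,2]; print(n,"table z",np.percentile(z[(d>0)],[5,20,50]))
    if n=="top":
        def reg(a,b,c,e,z0,z1):
            s=P[b:e,a:c].reshape(-1,3); dd=d[b:e,a:c].ravel(); return s[(dd>0)&(s[:,2]>z0)&(s[:,2]<z1)]
        for nm,a in dict(post=(380,230,440,275,185,205),post2=(380,230,440,275,150,205),base=(350,190,440,300,10,26),hookall=(395,170,435,240,170,230),plq=(360,200,450,240,150,290),rackbase=(200,230,300,315,6,18),rackup=(200,230,300,315,30,70),cup=(295,250,340,295,50,70),jar=(305,175,345,215,65,85),pin=(260,95,430,150,20,60)).items():
            s=reg(*a); 
            if len(s): print(nm,len(s),s.mean(0).round(1),rect(s),s.min(0).round(1),s.max(0).round(1))
E
```

```text
side table z [-404.32558214 -112.05527498   -0.96839517]
top table z [-7.51891636e+02 -2.39518287e+00 -1.95322717e-02]
post 503 [ 491.5 -151.5  194.1] (array([ 500. , -153.2]), array([40.8, 55. ]), 84.1) [ 471.1 -173.2  185.2] [ 527.4 -130.9  198.6]
post2 566 [ 491.6 -149.7  191.4] (array([ 500. , -153.2]), array([40.8, 55. ]), 84.1) [ 471.1 -173.2  151.6] [ 527.4 -130.5  198.6]
base 2604 [ 488.6 -144.7   17.6] (array([ 497.6, -152.9]), array([100.2, 160.2]), 84.2) [ 413.3 -210.4   10.2] [580.9 -96.9  24.6]
hookall 304 [ 555.6 -160.6  196.4] (array([ 559.9, -152.6]), array([90.4, 66. ]), 23.2) [ 511.7 -198.8  170.5] [ 614.4 -123.8  229.8]
plq 585 [ 543.1 -155.3  210.6] (array([ 543.3, -156.9]), array([58.1, 69.2]), 32.8) [ 511.7 -198.8  150.4] [ 579.6 -115.2  237.6]
rackbase 1733 [436.1 136.7  11.8] (array([431.7, 155.3]), array([ 99.9, 162.9]), 11.4) [374.7  66.5   6.2] [494.8 231.7  18. ]
rackup 1287 [434.8 139.   47.2] (array([435. , 139.5]), array([ 55.9, 120.5]), 11.4) [397.3  76.1  30.2] [472.4 203.6  60. ]
cup 214 [ 4.415e+02 -3.000e-01  5.850e+01] (array([4.429e+02, 4.000e-01]), array([58.2, 57.7]), 28.1) [413.2 -29.   50.2] [472.3  28.8  64.6]
jar 423 [601.5 -13.4  74.4] (array([601.4, -13.9]), array([44.4, 43.9]), 1.4) [579.1 -36.   67.9] [623.6   8.2  80.3]
pin 2558 [751.7 -44.4  39.8] (array([755.4, -44.6]), array([299.4,  47.4]), 81.2) [ 718.4 -192.4   20. ] [792.1 103.1  52.3]
```

```bash
cat >> h.py <<'E'
def rz(a): return R.from_euler('z',a,degrees=True).as_matrix()
E
python3 - <<'E'
from h import *
for n in ["side","top"]:
    d=np.load(f"pics/{n}0_d.npy"); P=cloud(n,d); im=np.load(f"pics/{n}0_i.npy")
    m=(d>0)&(P[...,2]>150)&(P[...,2]<300)&(abs(P[...,0]-540)<110)&(abs(P[...,1]+155)<80)
    s=P[m]; uv=np.argwhere(m)
    yaw=-5.8
    q=(s-[489,-151.5,0])@rz(yaw)
    top=q[(abs(q[:,0])<22)&(q[:,2]>188)]; print(n,"posttop",np.percentile(top,[2,50,98],axis=0).round(1).tolist())
    # wire: beyond plaque
    w=q[(q[:,0]>65)]; 
    o=np.argsort(w[:,0]); print(len(w))
    for i in o[::max(1,len(o)//40)]: print(w[i].round(1),end=' ')
    w2=q[(q[:,0]>68)&(q[:,0]<130)]; 
    if len(w2)>5: print("fit y(x)",np.polyfit(w2[:,0],w2[:,1],1))
    p=q[(q[:,0]>38)&(q[:,0]<72)&(q[:,2]>205)]; print("band",len(p),np.percentile(p,[0,2,50,98,100],axis=0).round(1).tolist()); print(np.polyfit(p[:,1],p[:,0],1),rect(p))
    print()
for n,(a,b,c,e) in dict(side=(300,60,460,260),top=(340,150,480,300)).items():
    im=np.load(f"pics/{n}0_i.npy")[b:e,a:c]; cv2.imwrite(f"pics/{n}0_z.png",cv2.resize(im[:,:,::-1],None,fx=4 if n=="top" else 3,fy=4 if n=="top" else 3,interpolation=cv2.INTER_CUBIC))
E
```

```text
side posttop [[-15.4, -18.4, 188.6], [-0.7, 3.4, 193.7], [19.7, 20.2, 195.5]]
87
[ 82.4   0.4 188. ] [ 83.    0.2 192.2] [ 84.5   0.8 189.6] [ 85.7   2.2 187.7] [ 86.3   1.9 191.9] [ 88.    2.4 189.1] [ 89.4   0.4 191.9] [ 90.2   2.1 188.1] [ 91.8   3.2 188. ] [ 92.9  -1.7 191.6] [ 94.3  -0.3 191.9] [ 95.    2.  190.6] [ 96.8   2.2 187.7] [ 97.7   1.  189. ] [ 99.2  -1.1 191.7] [100.3   0.9 192.4] [101.7   2.  190.2] [103.3   3.  190.1] [104.4   1.2 190.9] [105.5   2.8 189.1] [107.    0.8 191.9] [108.3   1.8 187.4] [110.2  -0.7 192.1] [111.    1.6 190.8] [112.    0.4 194.2] [113.1   1.8 190. ] [113.4   2.  196.8] [113.7   1.3 194.1] [114.3   1.  200.5] [115.5   1.8 191.4] [115.8   1.4 193.3] [116.8   3.9 198.8] [117.    3.4 196.3] [ 1.173e+02 -2.000e-01  2.009e+02] [118.9   1.3 205.6] [119.9   2.5 196.9] [120.3  -1.3 201.4] [120.8   1.4 200.4] [121.6   0.5 204.1] [122.1   2.9 200.7] [122.6   2.3 202.5] [123.3   1.8 208.5] [124.1   3.8 207.1] [125.6   1.7 207.7] fit y(x) [0.00398983 0.91088894]
band 429 [[51.0, -42.2, 205.0], [51.4, -39.8, 205.8], [52.6, 7.7, 225.0], [59.5, 41.7, 234.
[... 572 characters left out ...]
8 193.4] [ 94.1   2.  193.3] [ 96.    1.9 192. ] [ 97.9   1.9 191. ] [ 98.3  -3.1 192.3] [ 99.7  -0.9 193.6] [101.5   0.6 191.5] [102.9   1.3 194.1] [103.6  -2.6 192.3] [105.2   0.7 190.3] [106.9  -0.6 191.9] [108.8   1.  189.9] [110.5  -1.8 192.5] [111.9  -1.2 194.7] [113.5   2.2 193.3] [113.7   0.4 193.3] [115.    1.1 195.8] [116.2   1.9 199. ] [117.6   0.9 202.3] [119.    1.6 204.5] [120.3   2.1 206.7] [120.9  -2.9 206.9] [122.2   2.1 205.7] [123.7  -0.3 209.7] fit y(x) [ 0.0009033  -0.34186793]
band 333 [[51.0, -42.1, 205.1], [51.1, -40.6, 207.2], [54.0, 0.8, 233.7], [59.1, 41.2, 237.0], [59.4, 41.6, 237.6]]
[1.63083023e-03 5.43158381e+01] (array([55.2, -0.3]), array([83.7,  8.4]), 90.0)
```

View pics/side0_z.png

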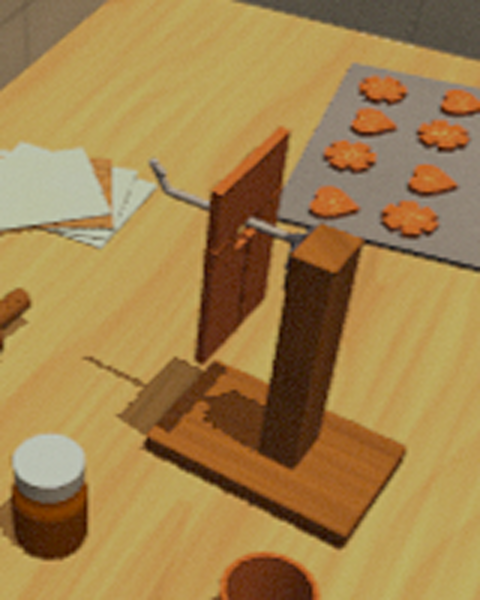

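View pics/top0_z.png

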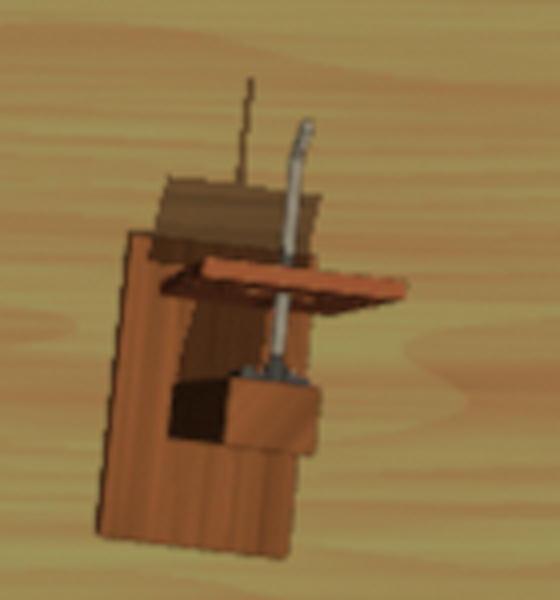

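The zoomed views show the hook in the side view with its bend at about (165,185) and its tip at about (153,160) in the crop. The top view shows the wire running square to the plaque. I'll average some frames and cast the hook pixels onto the hook plane.

```bash
python3 - <<'E'
from h import *
n="side"; I=[];D=[]
for k in range(8):
    im,d=get_image(n); I.append(im.astype(float)); D.append(np.where(d>0,d,np.nan))
I=np.mean(I,0); D=np.nanmedian(D,0); np.save("pics/sideavg_i.npy",I); np.save("pics/sideavg_d.npy",D)
c=get_calibration(n); Rm=R.from_euler('xyz',c['attitude']).as_matrix()
# hook-plane grid x 60..140, z 170..225, 0.125mm
xs=np.arange(60,140,.125); zs=np.arange(225,175,-.125)
X,Z=np.meshgrid(xs,zs); S=np.stack([X,0*X,Z],-1)@rz(-5.8).T+[489,-151.5,0]
q=(S-c['xyz'])@Rm; u=c['fx']*q[...,0]/-q[...,2]+c['cx']; v=c['cy']-c['fy']*q[...,1]/-q[...,2]
w=cv2.remap(I.astype(np.float32),u.astype(np.float32),v.astype(np.float32),cv2.INTER_CUBIC)
w=np.clip(w,0,255)[:,:,::-1].astype(np.uint8)
for x in range(70,140,10): cv2.putText(w,str(x),(int((x-60)*8),395),0,.4,(0,0,0)); cv2.line(w,(int((x-60)*8),0),(int((x-60)*8),6),(0,0,0))
for z in range(180,225,10): cv2.line(w,(0,int((225-z)*8)),(8,int((225-z)*8)),(0,0,0)); cv2.putText(w,str(z),(10,int((225-z)*8)),0,.4,(0,0,0))
cv2.imwrite("pics/hookplane.png",w)
P=cloud(n,D); m=(P[...,2]>180)&(P[...,2]<225); s=(P[m]-[489,-151.5,0])@rz(-5.8)
s=s[(s[:,0]>105)&(s[:,0]<130)&(abs(s[:,1])<8)]; print(s[np.argsort(s[:,0])].round(1).tolist())
E
```

```text
[[105.2, 0.1, 192.2], [105.7, 2.6, 188.9], [106.3, 1.8, 190.5], [107.0, 0.9, 192.0], [107.9, 2.6, 188.0], [108.0, 2.6, 190.3], [109.0, 1.1, 191.3], [110.4, -0.9, 191.9], [110.5, 2.1, 189.0], [110.9, 1.6, 190.8], [111.4, 1.0, 192.6], [112.6, -0.7, 193.4], [112.7, 2.1, 188.1], [113.0, 1.9, 190.2], [113.3, 1.7, 192.2], [113.7, 1.2, 194.0], [113.9, -2.6, 194.1], [114.6, -0.1, 195.3], [114.6, 0.4, 200.0], [114.9, -0.3, 197.3], [115.2, 2.1, 191.7], [115.3, -0.4, 201.5], [115.4, 2.1, 193.9], [115.5, 2.2, 196.1], [116.0, 1.7, 200.2], [116.3, 1.1, 197.5], [116.9, 0.4, 201.4], [117.5, 2.6, 195.6], [117.7, -0.5, 202.8], [118.0, 1.9, 197.3], [118.3, 1.9, 201.7], [118.3, 1.6, 199.2], [119.0, 1.0, 203.1], [119.5, 0.3, 204.8], [119.9, 2.7, 199.2], [120.4, 2.2, 203.2], [120.6, 1.8, 200.7], [120.7, 1.2, 195.8], [121.0, 1.5, 204.9], [121.1, -2.1, 205.1], [121.6, 0.7, 206.4], [122.4, -0.4, 207.7], [122.4, 2.6, 202.7], [122.9, 1.6, 199.7], [123.1, 1.7, 204.2], [123.2, 1.7, 206.3], [123.7, 1.1, 208.0], [125.2, 1.8, 203.4], [125.7, 1.3, 205.2], [126.2, 0.6, 206.8]]
```

View pics/hookplane.png

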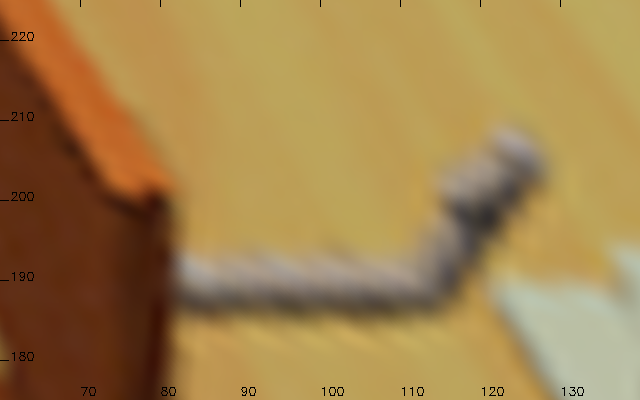

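```bash
cat > plan.py <<'E'
import numpy as np
def hook(r=112.,a=52.):
    a=np.radians(a); A=np.array([r,190.]); B=A+20*np.array([np.cos(a),np.sin(a)]); b=a+np.radians(160); C=B+9*np.array([np.cos(b),np.sin(b)])
    pts=[];rad=[]
    for p,q,n,rr in (((15,190),A,60,3),(A,B,25,3),(B,C,15,2.5)):
        t=np.linspace(0,1,n)[:,None]; pts.append(np.array(p)*(1-t)+np.array(q)*t); rad+= [rr]*n
    return np.vstack(pts),np.array(rad,float)
def rects(gap):
    # plate-local (x,z) relative slot centre
    return [(-4,4,7.5,49.5),(-4,6.5,-85.5,-22.5),(-4,4,-85.5,-7.5),(-19,-4,7.5+gap,120),(4,19,7.5+gap,120)]
def clear(x,z,t,H,gap=12):
    """slot centre x,z ; t deg top tilted towards -x. arrays"""
    pts,rad=H; t=np.radians(t); c,s=np.cos(t),np.sin(t)
    # plate z axis = (-s,c), x axis=(c,s)
    dx=pts[:,0]-np.asarray(x)[...,None]; dz=pts[:,1]-np.asarray(z)[...,None]
    c=np.asarray(c)[...,None]; s=np.asarray(s)[...,None]
    lx=dx*c+dz*s; lz=-dx*s+dz*c
    best=np.full(np.broadcast(x,z,t).shape,1e9); which=np.zeros(best.shape,int)
    for k,(x0,x1,z0,z1) in enumerate(rects(gap)):
        ox=np.maximum(x0-lx,lx-x1); oz=np.maximum(z0-lz,lz-z1)
        d=np.where((ox<0)&(oz<0),np.maximum(ox,oz),np.hypot(np.maximum(ox,0),np.maximum(oz,0)))-rad
        m=d.min(-1); which=np.where(m<best,k,which); best=np.minimum(best,m)
    return best,which
E
python3 - <<'E'
from plan import *
for r,a in ((112,52),(112,49),(112,55)):
    H=hook(r,a); 
    xs=np.arange(56,150,1.); zs=np.arange(178,225,.5); ts=np.arange(0,60,1.5)
    Z,T=np.meshgrid(zs,ts,indexing='ij')
    C=np.array([clear(np.full(Z.shape,x),Z,T,H)[0] for x in xs])
    # bottleneck DP forward with local relaxations (|dz|<=1.5,|dt|<=3 per mm of x)
    from scipy.ndimage import maximum_filter
    B=C[0]; L=[B]
    for i in range(1,len(xs)): B=np.minimum(maximum_filter(B,(7,5)),C[i]); L.append(B)
    j=np.unravel_index(L[-1].argmax(),B.shape); print(r,a,"bottleneck",L[-1][j].round(2))
    # backtrack, prefer max sum: second pass: among cells with L>=bott, maximise local C 
    bt=L[-1].max(); path=[]; ok=[l>=bt-0.3 for l in L]
    # back-propagate
    V=ok[-1]; keep=[V]
    for i in range(len(xs)-2,-1,-1): V=maximum_filter(V.astype(np.uint8),(7,5)).astype(bool)&ok[i]; keep.append(V)
    keep=keep[::-1]
    # min-cost path: cost = -min(C,2)+ smooth
    for i in range(0,len(xs),4):
        k=keep[i]; cc=np.where(k,C[i],-9); j=np.unravel_index(cc.argmax(),cc.shape); print((xs[i],zs[j[0]],ts[j[1]],cc[j].round(2)),end=' ')
    print()
E
```

```text
112 52 bottleneck 2.37
(np.float64(56.0), np.float64(190.0), np.float64(0.0), np.float64(4.5)) (np.float64(60.0), np.float64(190.0), np.float64(0.0), np.float64(4.5)) (np.float64(64.0), np.float64(190.0), np.float64(0.0), np.float64(4.5)) (np.float64(68.0), np.float64(190.0), np.float64(0.0), np.float64(4.5)) (np.float64(72.0), np.float64(190.0), np.float64(0.0), np.float64(4.5)) (np.float64(76.0), np.float64(190.0), np.float64(0.0), np.float64(4.5)) (np.float64(80.0), np.float64(190.0), np.float64(0.0), np.float64(4.5)) (np.float64(84.0), np.float64(190.0), np.float64(0.0), np.float64(4.5)) (np.float64(88.0), np.float64(190.0), np.float64(0.0), np.float64(4.5)) (np.float64(92.0), np.float64(190.0), np.float64(0.0), np.float64(4.5)) (np.float64(96.0), np.float64(190.0), np.float64(0.0), np.float64(4.5)) (np.float64(100.0), np.float64(190.0), np.float64(3.0), np.float64(4.28)) (np.float64(104.0), np.float64(190.0), np.float64(9.0), np.float64(3.78)) (np.float64(108.0), np.float64(190.5), np.float64(21.0), np.float64(2.6)) (np.float64(112.0), np.float64(192.0), np.float64(34.5), np.flo
[... 3575 characters left out ...]
0), np.float64(2.75)) (np.float64(116.0), np.float64(198.0), np.float64(49.5), np.float64(2.77)) (np.float64(120.0), np.float64(203.0), np.float64(49.5), np.float64(3.19)) (np.float64(124.0), np.float64(207.5), np.float64(52.5), np.float64(4.06)) (np.float64(128.0), np.float64(217.0), np.float64(58.5), np.float64(6.43)) (np.float64(132.0), np.float64(223.0), np.float64(58.5), np.float64(12.84)) (np.float64(136.0), np.float64(224.5), np.float64(55.5), np.float64(16.5)) (np.float64(140.0), np.float64(224.5), np.float64(45.0), np.float64(18.34)) (np.float64(144.0), np.float64(224.5), np.float64(36.0), np.float64(20.58)) (np.float64(148.0), np.float64(224.5), np.float64(28.5), np.float64(23.23))
```

Request:
arm_command(rot=[[0, 0, -3.4], [0, 0, -3.4], [0, 0, -3.4], [0, 0, -3.4], [0, 0, -3.4]], slide=[[10, -25, 20], [14, -35, 20], [14, -35, 15], [14, -35, 15], [14, -35, 10]], gripper=[36, 36, 36, 36, 36])

```text
clock: 0.92
eef_pos: [300.2, 440.0, 308.8]
tool_rot: [-3.135, 0.003, 0.898]
force: [0.7, 0.3, 0.5]
width: 36.0
```

Request:
arm_command(rot=[[0, 0, -3.4], [0, 0, -3.4], [0, 0, -3.4], [0, 0, -3.4], [0, 0, -3.4]], slide=[[14, -35, 10], [14, -35, 0], [14, -35, 0], [14, -35, 0], [14, -35, 0]], gripper=[36, 36, 36, 36, 36])

```text
clock: 1.33
eef_pos: [373.3, 257.7, 324.0]
tool_rot: [-3.132, -0.007, 0.588]
force: [1.0, -0.2, 0.1]
width: 35.5
```

Request:
arm_command(rot=[[0, 0, -3.4], [0, 0, -3.4], [0, 0, -3.4], [0, 0, -3.4], [0, 0, -3.4]], slide=[[14, -35, 0], [14, -35, 0], [14, -35, 0], [14, -35, 0], [14, -35, 0]], gripper=[36, 36, 36, 36, 36])

```text
clock: 1.75
eef_pos: [445.0, 73.7, 326.4]
tool_rot: [-3.13, -0.013, 0.277]
force: [0.4, 0.1, -0.5]
width: 36.2
```

```bash
python3 -c "
from h import *;st()"
```

```text
{'clock': np.float64(1.75), 'eef_pos': array([445.048,  73.691, 326.382]), 'tool_rot': array([-3.13 , -0.013,  0.277]), 'force': array([ 0.436,  0.082, -0.533]), 'torque': array([ 0.029, -0.059, -0.002]), 'width': np.float64(36.248), 'qpos': array([-0.566,  0.239,  0.439,  1.923, -0.135,  0.994,  0.212])}
```

```bash
cat >> h.py <<'E'
S0=np.array([489,-151.5,0.]); YAW=-5.8
def tgt(pos,Rt):
    s=telemetry.read_state(); Rc=R.from_euler('xyz',s['tool_rot'])
    rv=np.degrees((Rt*Rc.inv()).as_rotvec()); print("slide",(np.array(pos)-s['eef_pos']).round(1),"rot",rv.round(2)); return s
def down(yaw,tilt=0):
    # tool pointing down, x at yaw deg, then top tilted towards -x_stand by tilt about stand y
    return R.from_euler('z',yaw,degrees=True)*R.from_euler('y',-tilt,degrees=True)*R.from_euler('x',180,degrees=True)
E
python3 -c "
from h import *;tgt([543.9,-157.1,300],down(-5.8))"
```

```text
slide [  98.9 -230.8  -26.4] rot [ -0.71   0.71 -21.66]
```

Request:
arm_command(rot=[[-0.1, 0.1, -3.1], [-0.1, 0.1, -3.1], [-0.1, 0.1, -3.1], [-0.1, 0.1, -3.1], [-0.1, 0.1, -3.1]], slide=[[14, -33, 0], [14, -33, 0], [14, -33, 0], [14, -33, 0], [14, -33, 0]], gripper=[36, 36, 36, 36, 36])

```text
clock: 2.17
eef_pos: [516.9, -100.6, 328.5]
tool_rot: [-3.136, -0.008, -0.008]
force: [1.1, 0.5, 0.5]
width: 35.9
```

Request:
arm_command(rot=[[-0.1, 0.1, -3.1], [-0.1, 0.1, -3], [0, 0, 0]], slide=[[14, -33, 0], [12, -28, -14], [0, 0, 0]], gripper=[36, 36, 36])

```text
clock: 2.42
eef_pos: [545.3, -173.2, 315.1]
tool_rot: [3.137, -0.01, -0.129]
force: [-0.4, -0.8, -0.1]
width: 36.2
```

```bash
python3 -c "
from h import *;st();tgt([543.9,-157.1,300],down(-5.8))
im,d=get_image('side'); cv2.imwrite('pics/s1.png',im[:,:,::-1])"
```

```text
{'clock': np.float64(2.417), 'eef_pos': array([ 545.271, -173.188,  315.103]), 'tool_rot': array([ 3.137, -0.01 , -0.129]), 'force': array([-0.375, -0.846, -0.094]), 'torque': array([-0.04 ,  0.023, -0.043]), 'width': np.float64(36.225), 'qpos': array([-0.119,  0.476,  0.58 ,  1.648, -0.284,  1.093,  0.41 ])}
slide [ -1.4  16.1 -15.1] rot [0.34 0.52 1.62]
```

View pics/s1.png

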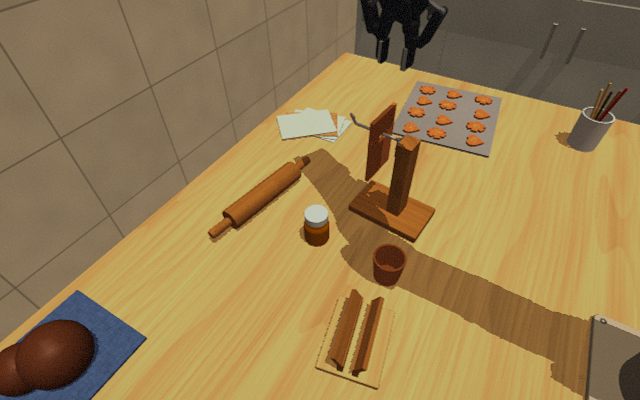

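The gripper is above the plaque, fingers at about (383,62) and (407,62), about 16 mm off in y. I'll correct that.

Request:
arm_command(rot=[[0.3, 0.5, 1.6], [0, 0, 0]], slide=[[-1.4, 16, -15], [0, 0, 0]], gripper=[36, 36])

```text
clock: 2.63
eef_pos: [543.6, -154.0, 301.2]
tool_rot: [-3.139, -0.001, -0.098]
force: [0.3, 1.3, -0.2]
width: 36.3
```

```bash
python3 -c "
from h import *;st();tgt([543.9,-157.1,260],down(-5.8))"
```

```text
{'clock': np.float64(2.633), 'eef_pos': array([ 543.591, -154.011,  301.153]), 'tool_rot': array([-3.139e+00, -1.000e-03, -9.800e-02]), 'force': array([ 0.27 ,  1.312, -0.231]), 'torque': array([ 0.107,  0.093, -0.044]), 'width': np.float64(36.313), 'qpos': array([-0.137,  0.481,  0.562,  1.678, -0.289,  1.066,  0.416])}
slide [  0.3  -3.1 -41.2] rot [-0.17  0.06 -0.18]
```

Request:
arm_command(rot=[[0, 0, -0.2], [0, 0, 0], [0, 0, 0], [0, 0, 0], [0, 0, 0]], slide=[[0, -3, -20], [0, 0, -20], [0, 0, -20], [0, 0, -8], [0, 0, 0]], gripper=[36, 36, 36, 36, 36])

```text
clock: 3.05
eef_pos: [545.2, -151.6, 236.0]
tool_rot: [-3.135, -0.008, -0.092]
force: [-0.7, 0.3, -0.2]
width: 36.2
```

```bash
python3 -c "
from h import *;st();tgt([543.9,-157.1,205],down(-5.8))
im,d=get_image('top'); cv2.imwrite('pics/t2.png',cv2.resize(im[150:300,320:520,::-1],None,fx=4,fy=4))"
```

```text
{'clock': np.float64(3.05), 'eef_pos': array([ 545.182, -151.581,  235.968]), 'tool_rot': array([-3.135, -0.008, -0.092]), 'force': array([-0.721,  0.285, -0.212]), 'torque': array([-0.031,  0.026,  0.009]), 'width': np.float64(36.25), 'qpos': array([-0.111,  0.546,  0.523,  1.768, -0.344,  0.912,  0.468])}
slide [ -1.3  -5.5 -31. ] rot [-0.31  0.5  -0.52]
```

View pics/t2.png

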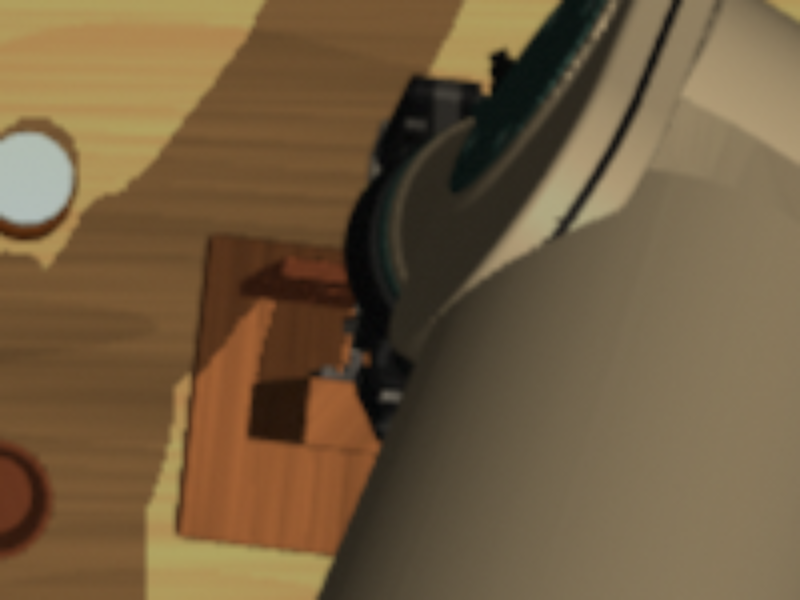

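The arm hides the top view apart from the plaque's left end at (310,270). I'll rely on the TCP readings and the side view.

Request:
arm_command(rot=[[-0.3, 0.5, -0.5], [0, 0, 0]], slide=[[-1.3, -6, 0], [0, 0, 0]], gripper=[36, 36])

```text
clock: 3.27
eef_pos: [545.2, -157.8, 239.1]
tool_rot: [3.141, -0.003, -0.1]
force: [2.0, 0.1, 0.2]
width: 35.9
```

```bash
python3 -c "
from h import *;tgt([543.9,-157.1,205],down(-5.8))"
```

```text
slide [ -1.3   0.7 -34.1] rot [ 0.05  0.19 -0.06]
```

Request:
arm_command(rot=[[0, 0.2, 0], [0, 0, 0], [0, 0, 0], [0, 0, 0]], slide=[[-1, 0, -10], [0, 0, -10], [0, 0, -8], [0, 0, 0]], gripper=[36, 36, 36, 36])

```text
clock: 3.6
eef_pos: [545.9, -158.6, 211.5]
tool_rot: [3.14, -0.005, -0.1]
force: [-0.9, -0.2, 0.2]
width: 36.2
```

```bash
python3 -c "
from h import *
for i in range(6): tgt([543.9,-157.1,205],down(-5.8)); im,d=get_image('side')
cv2.imwrite('pics/s2.png',cv2.resize(im[50:250,280:480,::-1],None,fx=3,fy=3))"
```

```text
slide [-2.   1.5 -6.5] rot [ 0.13  0.3  -0.06]
slide [-2.3  1.7 -7. ] rot [ 0.14  0.32 -0.05]
slide [-2.6  1.9 -7.6] rot [ 0.16  0.37 -0.06]
slide [-2.9  2.1 -8.1] rot [ 0.17  0.42 -0.05]
slide [-3.1  2.1 -8.3] rot [ 0.18  0.45 -0.06]
slide [-3.2  2.1 -8.5] rot [ 0.18  0.47 -0.06]
```

View pics/s2.png

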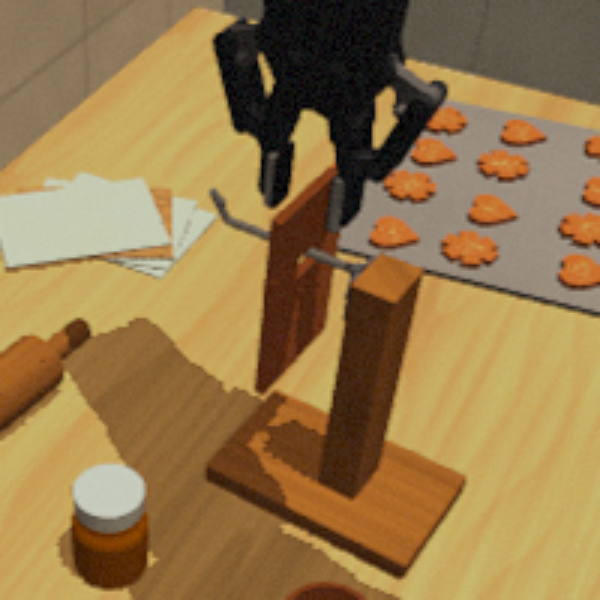

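The fingers straddle the band in the crop, at about (275,190) and (343,205), with the plaque between them. I'll make the final correction and grip.

Request:
arm_command(rot=[[0.2, 0.5, 0], [0, 0, 0]], slide=[[-3, 2, -8], [0, 0, 0]], gripper=[36, 36])

```text
clock: 4.07
eef_pos: [544.3, -157.1, 205.6]
tool_rot: [-3.141, -0.0, -0.1]
force: [-0.1, 0.8, -0.7]
width: 35.9
```

```bash
python3 -c "
from h import *
for i in range(3): tgt([543.9,-157.1,205],down(-5.8)); im,d=get_image('side')
"
```

```text
slide [-0.4 -0.  -0.6] rot [-0.03  0.02 -0.07]
slide [-1.   0.5 -1.4] rot [ 0.02  0.12 -0.06]
slide [-1.3  0.7 -1.7] rot [ 0.04  0.16 -0.05]
```

Request:
arm_command(rot=[[0, 0.1, 0], [0, 0, 0], [0, 0, 0]], slide=[[-1, 0.7, -1.5], [0, 0, 0], [0, 0, 0]], gripper=[22, 16, 12])

```text
clock: 4.47
eef_pos: [544.5, -157.3, 205.5]
tool_rot: [3.141, -0.002, -0.1]
force: [-0.4, -1.6, 1.0]
width: 12.1
```

```bash
python3 -c "
from h import *
st();tgt([543.9,-157.1,205],down(-5.8))
im,d=get_image('side')
cv2.imwrite('pics/s3.png',cv2.resize(im[50:250,280:480,::-1],None,fx=3,fy=3))"
```

```text
{'clock': np.float64(4.467), 'eef_pos': array([ 544.479, -157.344,  205.506]), 'tool_rot': array([ 3.141e+00, -2.000e-03, -1.000e-01]), 'force': array([-0.389, -1.558,  0.982]), 'torque': array([0.024, 0.001, 0.036]), 'width': np.float64(12.104), 'qpos': array([-0.094,  0.586,  0.508,  1.795, -0.365,  0.853,  0.486])}
slide [-0.6  0.2 -0.5] rot [ 0.06  0.11 -0.04]
```

View pics/s3.png

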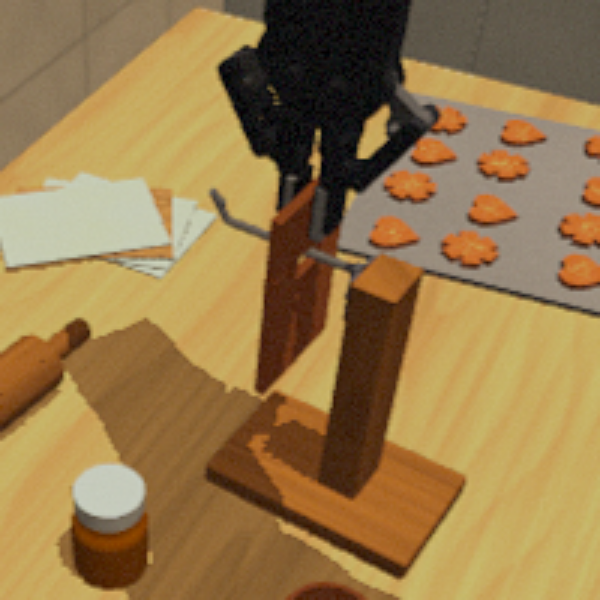

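The fingers are nearly closed around the band, at about (300,200) in the crop. I'll close them fully.

Request:
arm_command(rot=[[0, 0, 0], [0, 0, 0], [0, 0, 0], [0, 0, 0]], slide=[[-0.5, 0, -0.5], [0, 0, 0], [0, 0, 0], [0, 0, 0]], gripper=[8, 5, 2, 0])

```text
clock: 4.85
eef_pos: [544.3, -157.4, 205.4]
tool_rot: [3.141, -0.003, -0.1]
force: [0.0, 1.0, -0.6]
width: 7.1
```

```bash
python3 -c "
from h import *
for i in range(3):st();tgt([543.9,-157.1,205],down(-5.8)); im,d=get_image('side')
P=cloud('side',d); m=(d>0)&(P[...,2]>105); q=(P[m]-S0)@rz(YAW); q=q[(q[:,0]>35)&(q[:,0]<75)&(abs(q[:,1])<50)&(q[:,2]<236)]
for lo,hi in ((105,140),(140,180),(195,236)):
  f=q[(q[:,2]>lo)&(q[:,2]<hi)&(q[:,1]>10)]; f=f[f[:,0]<f[:,0].min()+4]; print(lo,len(f),np.median(f,0).round(1))
"
```

```text
{'clock': np.float64(4.85), 'eef_pos': array([ 544.313, -157.351,  205.432]), 'tool_rot': array([ 3.141e+00, -3.000e-03, -1.000e-01]), 'force': array([ 0.   ,  0.962, -0.641]), 'torque': array([-0.039, -0.024, -0.002]), 'width': np.float64(7.097), 'qpos': array([-0.094,  0.586,  0.508,  1.796, -0.366,  0.851,  0.487])}
slide [-0.4  0.3 -0.4] rot [ 0.06  0.17 -0.05]
{'clock': np.float64(4.9), 'eef_pos': array([ 544.305, -157.349,  205.409]), 'tool_rot': array([ 3.141e+00, -3.000e-03, -1.000e-01]), 'force': array([0.732, 0.275, 0.183]), 'torque': array([ 0.021, -0.06 , -0.016]), 'width': np.float64(7.065), 'qpos': array([-0.094,  0.586,  0.508,  1.796, -0.366,  0.851,  0.487])}
slide [-0.4  0.2 -0.4] rot [ 0.06  0.16 -0.05]
{'clock': np.float64(4.95), 'eef_pos': array([ 544.324, -157.361,  205.381]), 'tool_rot': array([ 3.141e+00, -3.000e-03, -1.000e-01]), 'force': array([ 0.161, -0.396, -0.052]), 'torque': array([ 0.02 , -0.011,  0.012]), 'width': np.float64(7.105), 'qpos': array([-0.094,  0.586,  0.508,  1.796, -0.366,  0.851,  0.487])}
slide [-0.4  0.3 -0.4] rot [ 0.06  0.16 -0.05]
105 111 [ 51.9  29.1 122.6]
140 153 [ 51.9  29.3 160.8]
195 17 [ 46.8  11.  223.1]
```

```bash
cat >> h.py <<'E'
L=19.9
def slot():
    s=telemetry.read_state(); Rc=R.from_euler('xyz',s['tool_rot'])
    p=s['eef_pos']+Rc.apply([0,0,L]); q=(p-S0)@rz(YAW)
    zt=-(Rc.apply([0,0,1]))@rz(YAW); t=np.degrees(np.arctan2(-zt[0],zt[2]))
    from plan import hook,clear
    c,k=clear(np.array(q[0]),np.array(q[2]),np.array(t),hook())
    print("t=%.2f slot"%s['clock'],q.round(1),"tilt",round(t,1),"clear",c.round(1),k,"force",s['force'].round(1),"w",round(s['width'],1)); return q,t
def to(x,z,t,n=1,y=0):
    slot(); Rt=down(YAW,t); p=S0+rz(YAW)@np.array([x,y,z])-Rt.apply([0,0,L])
    s=telemetry.read_state(); Rc=R.from_euler('xyz',s['tool_rot'])
    print("n",n,"slide",((p-s['eef_pos'])/n).round(1),"rot",(np.degrees((Rt*Rc.inv()).as_rotvec())/n).round(2))
E
python3 -c "
from h import *
to(55.6,190,0)"
```

```text
t=5.00 slot [ 55.7  -0.2 185.5] tilt 0.2 clear -0.0 0 force [-0.3 -0.2 -0.3] w 7.0
n 1 slide [0.  0.2 4.5] rot [ 0.06  0.16 -0.05]
```

Request:
arm_command(rot=[[0, 0.2, 0], [0, 0, 0]], slide=[[0, 0.2, 4], [0, 0, 0]], gripper=[0, 0])

```text
clock: 5.17
eef_pos: [543.8, -157.0, 209.1]
tool_rot: [3.141, 0.002, -0.1]
force: [-0.2, -0.4, -1.7]
width: 7.1
```

```bash
python3 -c "
from h import *
to(85,190,0,4)"
```

```text
t=5.17 slot [ 55.    0.  189.2] tilt -0.1 clear 3.7 0 force [-0.2 -0.4 -1.7] w 7.1
n 4 slide [ 7.4 -0.8  0.2] rot [ 0.01 -0.03 -0.01]
```

Request:
arm_command(rot=[[0, 0, 0], [0, 0, 0], [0, 0, 0], [0, 0, 0], [0, 0, 0]], slide=[[7, -0.8, 0.3], [7, -0.8, 0], [7, -0.8, 0], [7, -0.8, 0], [0, 0, 0]], gripper=[0, 0, 0, 0, 0])

```text
clock: 5.58
eef_pos: [574.9, -160.0, 209.0]
tool_rot: [3.141, 0.003, -0.1]
force: [0.4, 0.7, -2.7]
width: 7.0
```

```bash
python3 -c "
from h import *
to(104,190,12,4)"
```

```text
t=5.58 slot [ 86.2   0.2 189.1] tilt -0.2 clear 3.6 0 force [ 0.4  0.7 -2.7] w 7.0
n 4 slide [ 3.4 -0.4  0.1] rot [-0.29 -3.02 -0.02]
```

Request:
arm_command(rot=[[-0.3, -3, 0], [-0.3, -3, 0], [0, 0, 0]], slide=[[4.5, -0.4, 0.8], [4.5, -0.4, 0.3], [0, 0, 0]], gripper=[0, 0, 0])

```text
clock: 5.83
eef_pos: [585.6, -161.0, 208.8]
tool_rot: [3.139, -0.105, -0.098]
force: [-1.4, 1.0, -2.6]
width: 7.2
```

```bash
python3 -c "
from h import *
to(104,190,11,2);
im,d=get_image('side')
cv2.imwrite('pics/s4.png',cv2.resize(im[50:250,280:480,::-1],None,fx=3,fy=3))"
```

```text
t=5.83 slot [ 99.2   0.3 189. ] tilt 6.0 clear 3.0 0 force [-1.4  1.  -2.6] w 7.2
n 2 slide [ 1.5 -0.3  0.4] rot [-0.19 -2.49 -0.07]
```

View pics/s4.png

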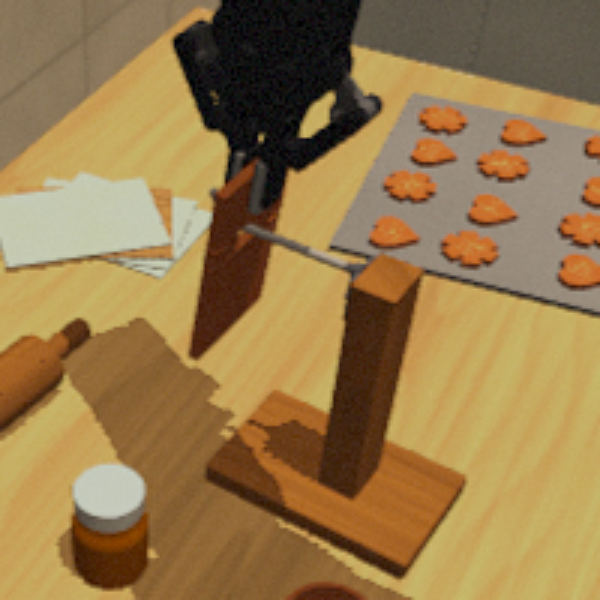

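The wire passes through the slot with its tip just in front of the plaque at (215,190) in the crop, and nothing is touching. I'll go on along the planned path.

Request:
arm_command(rot=[[-0.2, -2.5, 0], [-0.2, -2.5, 0], [0, 0, 0]], slide=[[1.5, -0.3, 0.8], [1.5, -0.3, 0.6], [0, 0, 0.2]], gripper=[0, 0, 0])

```text
clock: 6.13
eef_pos: [589.5, -161.2, 210.0]
tool_rot: [3.141, -0.19, -0.097]
force: [-1.3, 0.2, -1.6]
width: 7.3
```

```bash
python3 -c "
from h import *
to(108,190.7,21,3)"
```

```text
t=6.13 slot [104.7   0.5 190.4] tilt 10.9 clear 3.2 2 force [-1.3  0.2 -1.6] w 7.3
n 3 slide [-0.1 -0.2 -0.2] rot [-0.33 -3.36 -0.08]
```

Request:
arm_command(rot=[[-0.3, -3.4, -0.1], [-0.3, -3.4, -0.1], [-0.3, -3.4, 0], [0, 0, 0]], slide=[[-0.2, -0.2, -0.1], [-0.2, -0.2, -0.1], [-0.2, -0.2, 0], [0, 0, 0]], gripper=[0, 0, 0, 0])

```text
clock: 6.47
eef_pos: [590.9, -160.8, 209.3]
tool_rot: [-3.139, -0.369, -0.098]
force: [-1.5, 0.6, -1.5]
width: 7.1
```

```bash
python3 -c "
from h import *
to(110,191.3,28,2);to(112,192.3,34,4)"
```

```text
t=6.47 slot [109.5   1.1 190.7] tilt 21.1 clear 2.9 2 force [-1.5  0.6 -1.5] w 7.1
n 2 slide [-0.9 -0.4 -0.2] rot [-0.41 -3.41 -0.11]
t=6.47 slot [109.5   1.1 190.7] tilt 21.1 clear 2.9 2 force [-1.5  0.6 -1.5] w 7.1
n 4 slide [-0.4 -0.2 -0.1] rot [-0.35 -3.2  -0.06]
```

Request:
arm_command(rot=[[-0.4, -3.4, -0.1], [-0.4, -3.4, -0.1], [-0.1, 0, 0]], slide=[[-0.8, -0.4, -0.2], [-0.8, -0.4, -0.1], [0, 0, 0]], gripper=[0, 0, 0])

```text
clock: 6.72
eef_pos: [591.2, -158.2, 209.6]
tool_rot: [-3.129, -0.449, -0.101]
force: [0.7, -0.1, -1.2]
width: 7.1
```

```bash
python3 -c "
from h import *
to(112,192.3,34,2)"
```

```text
t=6.72 slot [111.    3.9 191.6] tilt 25.7 clear 2.6 2 force [ 0.7 -0.1 -1.2] w 7.1
n 2 slide [-0.9 -1.7 -0.4] rot [-0.73 -4.08 -0.19]
```

Request:
arm_command(rot=[[-0.7, -4, -0.2], [-0.5, -3, -0.1], [0, 0, 0]], slide=[[-0.8, -3, -0.4], [-0.6, -1, -0.2], [0, 0, 0]], gripper=[0, 0, 0])

```text
clock: 6.97
eef_pos: [602.8, -164.5, 231.1]
tool_rot: [-3.123, -0.518, -0.098]
force: [4.8, -1.3, -1.8]
width: 7.1
```

```bash
python3 -c "
from h import *
to(112,192.3,34,2);to(114,194.5,41,2)"
```

```text
t=6.97 slot [124.4  -1.1 213.8] tilt 29.7 clear -2.5 2 force [ 4.8 -1.3 -1.8] w 7.1
n 2 slide [ -6.7   1.4 -11.1] rot [-0.67 -2.12 -0.39]
t=6.97 slot [124.4  -1.1 213.8] tilt 29.7 clear -2.5 2 force [ 4.8 -1.3 -1.8] w 7.1
n 2 slide [ -6.7   1.4 -10.8] rot [-1.   -5.6  -0.41]
```

```bash
python3 -c "
from h import *
st();slot()
im,d=get_image('side')
cv2.imwrite('pics/s5.png',cv2.resize(im[0:200,280:480,::-1],None,fx=3,fy=3));st();slot()"
```

```text
{'clock': np.float64(6.967), 'eef_pos': array([ 602.778, -164.537,  231.087]), 'tool_rot': array([-3.123, -0.518, -0.098]), 'force': array([ 4.788, -1.264, -1.805]), 'torque': array([-0.071,  0.07 , -0.062]), 'width': np.float64(7.1), 'qpos': array([ 0.121,  0.437,  0.224,  2.092, -1.093,  0.24 ,  1.233])}
t=6.97 slot [124.4  -1.1 213.8] tilt 29.7 clear -2.5 2 force [ 4.8 -1.3 -1.8] w 7.1
{'clock': np.float64(7.017), 'eef_pos': array([ 602.921, -164.332,  230.604]), 'tool_rot': array([-3.123, -0.517, -0.097]), 'force': array([ 4.252, -1.211, -1.67 ]), 'torque': array([-0.151, -0.185, -0.035]), 'width': np.float64(7.183), 'qpos': array([ 0.121,  0.438,  0.224,  2.091, -1.091,  0.239,  1.231])}
t=7.02 slot [124.5  -0.8 213.3] tilt 29.6 clear -2.1 2 force [ 4.3 -1.2 -1.7] w 7.2
```

View pics/s5.png

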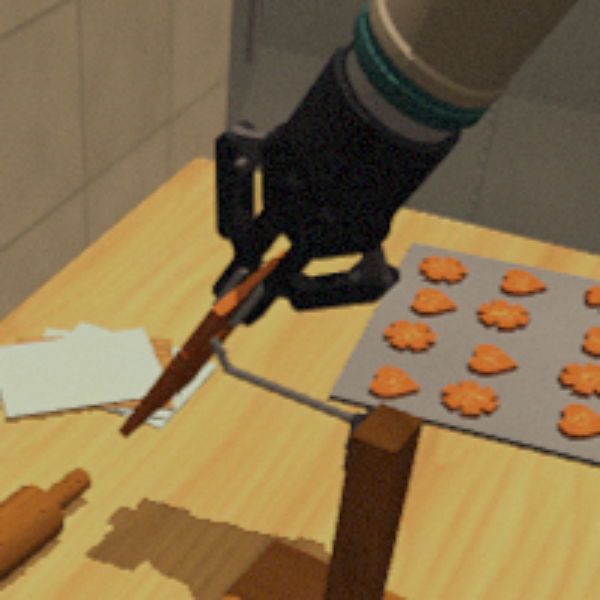

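The jump came from the wrist reaching its limits (j5 is at -1.09 and j6 at 0.24). In the side view the hook tip is at (217,345) in the crop, at the back mouth of the slot, pressing lightly (about 4 N). I'll pull straight out along the plaque's normal.

Request:
arm_command(rot=[[0, 0, 0]], slide=[[6, -0.6, 2]], gripper=[0])

```text
clock: 7.1
eef_pos: [609.0, -164.7, 232.2]
tool_rot: [-3.122, -0.515, -0.098]
force: [-0.8, 0.2, -2.2]
width: 7.2
```

```bash
python3 -c "
from h import *
st();slot()
im,d=get_image('side')
cv2.imwrite('pics/s6.png',cv2.resize(im[0:200,280:480,::-1],None,fx=3,fy=3))"
```

```text
{'clock': np.float64(7.1), 'eef_pos': array([ 608.969, -164.657,  232.241]), 'tool_rot': array([-3.122, -0.515, -0.098]), 'force': array([-0.758,  0.24 , -2.17 ]), 'torque': array([ 0.099,  0.863, -0.002]), 'width': np.float64(7.214), 'qpos': array([ 0.1  ,  0.445,  0.251,  2.074, -1.067,  0.258,  1.201])}
t=7.10 slot [130.5  -0.5 214.9] tilt 29.5 clear 3.4 2 force [-0.8  0.2 -2.2] w 7.2
```

View pics/s6.png

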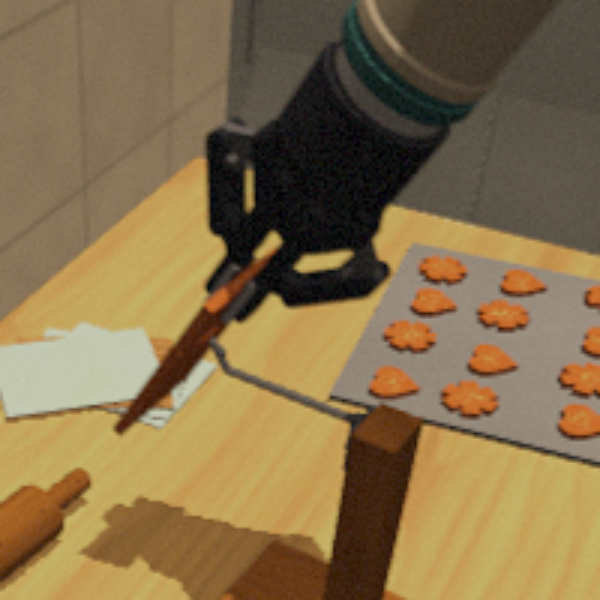

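The plaque is just clear of the tip, which is at (215,345), and the force is back to weight only. I'll continue outwards and up.

Request:
arm_command(rot=[[0, 0, 0], [0, 0, 0], [0, 0, 0]], slide=[[8, -0.8, 3], [8, -0.8, 4], [8, -0.8, 5]], gripper=[0, 0, 0])

```text
clock: 7.4
eef_pos: [635.5, -166.1, 243.5]
tool_rot: [-3.121, -0.509, -0.096]
force: [0.5, -0.0, -1.7]
width: 7.0
```

```bash
python3 -c "
from h import *
st();to(185,250,0,5)
im,d=get_image('side')
cv2.imwrite('pics/s7.png',cv2.resize(im[0:200,280:480,::-1],None,fx=3,fy=3))"
```

```text
{'clock': np.float64(7.4), 'eef_pos': array([ 635.531, -166.053,  243.497]), 'tool_rot': array([-3.121, -0.509, -0.096]), 'force': array([ 0.457, -0.046, -1.677]), 'torque': array([0.048, 0.706, 0.069]), 'width': np.float64(6.982), 'qpos': array([ 0.017,  0.471,  0.359,  1.995, -0.978,  0.338,  1.087])}
t=7.40 slot [156.9   0.8 226.1] tilt 29.2 clear 25.9 3 force [ 0.5 -0.  -1.7] w 7.0
n 5 slide [ 7.5 -0.8  5.3] rot [ 0.34  5.83 -0.12]
```

View pics/s7.png

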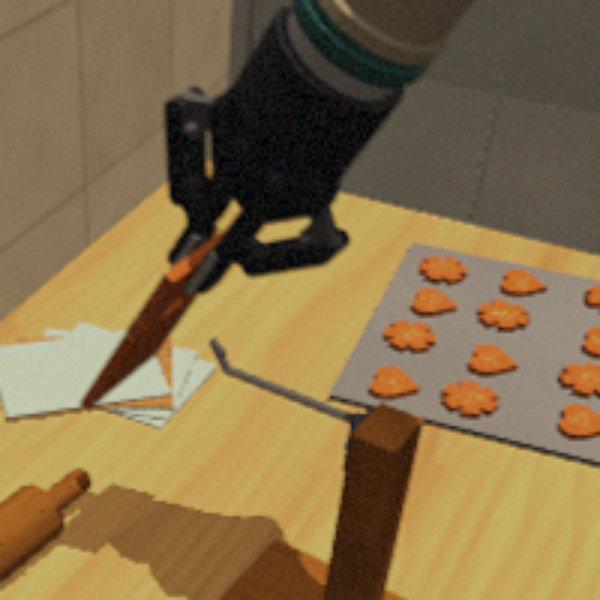

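The plaque is off the hook, whose free tip is at (215,345). I'll move out and bring it upright.

Request:
arm_command(rot=[[0, 0, 0], [0.3, 5, 0], [0.3, 6, 0], [0.3, 6, 0], [0.3, 6, 0]], slide=[[12, -1, 10], [12, -1, 10], [12, -1, 10], [8, -1, 8], [8, -1, 8]], gripper=[0, 0, 0, 0, 0])

```text
clock: 7.87
eef_pos: [678.8, -169.5, 285.9]
tool_rot: [3.141, -0.1, -0.097]
force: [2.6, 0.0, -1.6]
width: 7.1
```

```bash
python3 -c "
from h import *
st();to(195,270,0,1)"
```

```text
{'clock': np.float64(7.867), 'eef_pos': array([ 678.824, -169.489,  285.872]), 'tool_rot': array([ 3.141, -0.1  , -0.097]), 'force': array([ 2.586e+00,  1.000e-03, -1.593e+00]), 'torque': array([ 0.062, -0.022,  0.004]), 'width': np.float64(7.059), 'qpos': array([-0.179,  0.703,  0.738,  1.416, -0.538,  1.121,  0.536])}
t=7.87 slot [192.7   1.3 266.1] tilt 5.7 clear 67.0 1 force [ 2.6  0.  -1.6] w 7.1
n 1 slide [ 4.2 -1.7  4. ] rot [ 0.6   5.71 -0.22]
```

Request:
arm_command(rot=[[0.6, 5.7, 0], [0, 0, 0], [0, 0, 0]], slide=[[4, 0, 10], [0, 0, 10], [0, 0, 0]], gripper=[0, 0, 0])

```text
clock: 8.12
eef_pos: [687.8, -168.2, 304.7]
tool_rot: [3.127, 0.013, -0.093]
force: [0.1, -0.5, -1.7]
width: 7.0
```

```bash
python3 -c "
from h import *
st();slot()
im,d=get_image('side')
cv2.imwrite('pics/s8.png',cv2.resize(im[0:200,240:440,::-1],None,fx=3,fy=3))
P=cloud('side',d); np.save('pics/s8d.npy',d);np.save('pics/s8i.npy',im)"
```

```text
{'clock': np.float64(8.117), 'eef_pos': array([ 687.779, -168.216,  304.709]), 'tool_rot': array([ 3.127,  0.013, -0.093]), 'force': array([ 0.091, -0.496, -1.687]), 'torque': array([-0.141, -0.015, -0.041]), 'width': np.float64(7.017), 'qpos': array([-0.155,  0.769,  0.748,  1.229, -0.489,  1.335,  0.468])}
t=8.12 slot [199.2   3.2 284.8] tilt -0.8 clear 66.8 1 force [ 0.1 -0.5 -1.7] w 7.0
```

View pics/s8.png

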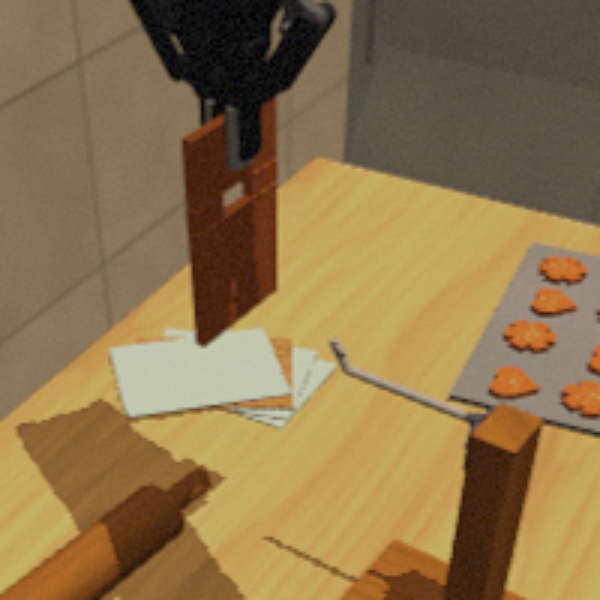

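The plaque is upright in the grip, with its foot at about (235,320) in the crop and well clear of the hook. I'll measure its pose in the tool frame.

```bash
cat > grip.py <<'E'
from h import *
def meas(n,im,d):
    s=telemetry.read_state(); Rc=R.from_euler('xyz',s['tool_rot']); P=cloud(n,d)
    q=(P.reshape(-1,3)-s['eef_pos'])@Rc.as_matrix(); hsv=cv2.cvtColor(im,cv2.COLOR_RGB2HSV).reshape(-1,3)
    k=(d.ravel()>0)&(q[:,2]>-35)&(q[:,2]<120)&(abs(q[:,0])<12)&(abs(q[:,1])<55)&(hsv[:,1]>110)&((hsv[:,0]<14)|(hsv[:,0]>170))
    return q[k]
E
python3 -c "
from grip import *
d=np.load('pics/s8d.npy');im=np.load('pics/s8i.npy'); q=meas('side',im,d); print(len(q))
f=q[abs(q[:,0]-np.median(q[:,0]))<3]; A=np.c_[f[:,1:],np.ones(len(f))]
c=np.linalg.lstsq(A,f[:,0],rcond=None)[0]; print('x=ay+bz+c',c.round(3),'deg',np.degrees(c[:2]).round(2))
print(np.percentile(q,[0.5,2,50,98,99.5],axis=0).round(1).tolist())
print(rect(q[:,[1,2]]))
"
```

```text
1679
x=ay+bz+c [-5.000e-03 -1.000e-03 -3.064e+00] deg [-0.3  -0.08]
[[-5.3, -41.8, -30.5], [-4.6, -41.3, -29.5], [-3.1, -13.2, 35.4], [3.4, 38.4, 98.3], [4.5, 39.8, 99.9]]
(array([ 0.4, 34.4]), array([134.3,  86. ]), 89.2)
```

```bash
python3 -c "
from h import *
for n in ('top','side'):
    d=np.load(f'pics/{n}0_d.npy'); P=cloud(n,d).reshape(-1,3); P=P[(d.ravel()>0)]
    P=P[(abs(P[:,0]-435)<90)&(abs(P[:,1]-139.5)<90)]
    u=P[(P[:,2]>30)&(P[:,2]<62)]; r=rect(u); print(n,'up',r)
    hi=P[(P[:,2]>50)&(P[:,2]<62)]; print('hi',rect(hi))
    b=P[(P[:,2]>7)&(P[:,2]<17)]; q=(b-[435,139.5,0])@rz(11.4); b=b[(abs(q[:,0])<60)&(abs(q[:,1])<75)]; print('base',rect(b))
    q=(P-[435,139.5,0])@rz(11.4); q=q[abs(q[:,1])<50]
    for x in range(-32,33,2):
        z=q[abs(q[:,0]-x)<1][:,2]; print(x,(np.percentile(z,[10,50,90]).round(0).tolist() if len(z) else '-'),end=' ')
    print()
"
```

```text
top up (array([435. , 139.5]), array([ 55.9, 120.5]), 11.4)
hi (array([434.9, 139.7]), array([ 55.8, 120.2]), 11.4)
base (array([434.9, 139.6]), array([ 99.9, 130.8]), 11.4)
-32 [10.0, 12.0, 14.0] -30 [9.0, 11.0, 13.0] -28 [50.0, 52.0, 53.0] -26 [51.0, 53.0, 55.0] -24 [52.0, 54.0, 56.0] -22 [53.0, 55.0, 57.0] -20 [50.0, 54.0, 57.0] -18 [48.0, 51.0, 53.0] -16 [45.0, 47.0, 49.0] -14 [41.0, 44.0, 46.0] -12 [38.0, 41.0, 42.0] -10 [35.0, 38.0, 40.0] -8 [19.0, 34.0, 37.0] -6 [10.0, 11.0, 13.0] -4 [10.0, 12.0, 14.0] -2 [10.0, 12.0, 14.0] 0 [9.0, 12.0, 15.0] 2 [10.0, 12.0, 14.0] 4 [10.0, 12.0, 14.0] 6 [9.0, 11.0, 14.0] 8 [33.0, 35.0, 38.0] 10 [35.0, 37.0, 40.0] 12 [39.0, 40.0, 43.0] 14 [41.0, 44.0, 46.0] 16 [45.0, 47.0, 50.0] 18 [48.0, 50.0, 53.0] 20 [51.0, 53.0, 55.0] 22 [53.0, 55.0, 57.0] 24 [52.0, 54.0, 56.0] 26 [51.0, 52.0, 55.0] 28 [10.0, 50.0, 53.0] 30 [10.0, 12.0, 14.0] 32 [9.0, 11.0, 14.0] 
side up (array([435.8, 139.6]), array([ 56.1, 120.7]), 11.2)
hi (array([435.6, 139.6]), array([ 55.8, 120.7]), 11.2)
base (array([435.6, 139.4]), array([100. , 130.9]), 11.4)
-32 [10.0, 11.0, 12.0] -30 [10.0, 11.0, 12.0] -28 [10.0, 11.0, 50.0] -26 [50.0, 52.0, 53.0] -24 [51.0, 53.0, 54.0] -22 [52.0, 54.0, 55.0] -20 [52.0, 54.0, 56.0] -18 [49.0, 51.0, 53.0] -16 [46.0, 48.0, 50.0] -14 [43.0, 44.0, 46.0] -12 [39.0, 41.0, 42.0] -10 [36.0, 38.0, 39.0] -8 [34.0, 35.0, 36.0] -6 [10.0, 35.0, 36.0] -4 [10.0, 11.0, 12.0] -2 [10.0, 11.0, 12.0] 0 [10.0, 11.0, 12.0] 2 [10.0, 11.0, 12.0] 4 [10.0, 11.0, 13.0] 6 [10.0, 11.0, 12.0] 8 [11.0, 29.0, 36.0] 10 [34.0, 36.0, 38.0] 12 [37.0, 39.0, 40.0] 14 [40.0, 42.0, 44.0] 16 [43.0, 45.0, 47.0] 18 [47.0, 48.0, 50.0] 20 [50.0, 52.0, 54.0] 22 [53.0, 54.0, 56.0] 24 [53.0, 54.0, 55.0] 26 [51.0, 52.0, 54.0] 28 [50.0, 51.0, 52.0] 30 [10.0, 11.0, 12.0] 32 [9.0, 12.0, 13.0]
```

Request:
arm_command(rot=[[0, 0, 1.2], [0, 0, 1.2], [0, 0, 1.2], [0, 0, 1.2], [0, 0, 1.2]], slide=[[-10, 12, 0], [-18, 22, 0], [-18, 22, 0], [-18, 22, 0], [-18, 22, 0]], gripper=[0, 0, 0, 0, 0])

```text
clock: 8.58
eef_pos: [597.2, -72.4, 296.4]
tool_rot: [3.119, 0.023, 0.001]
force: [-0.2, 0.7, -1.4]
width: 7.1
```

Request:
arm_command(rot=[[0, 0, 1.2], [0, 0, 1.2], [0, 0, 1.2], [0, 0, 1.2], [0, 0, 1.2]], slide=[[-18, 22, 0], [-18, 22, 0], [-18, 22, 0], [-18, 22, 0], [-18, 22, 0]], gripper=[0, 0, 0, 0, 0])

```text
clock: 9.0
eef_pos: [492.7, 41.2, 292.4]
tool_rot: [3.12, 0.033, 0.104]
force: [0.8, -0.1, -1.0]
width: 7.3
```

```bash
python3 -c "
from h import *
st();tgt([434,139.3,250],down(11.4))"
```

```text
{'clock': np.float64(9.0), 'eef_pos': array([492.728,  41.16 , 292.389]), 'tool_rot': array([3.12 , 0.033, 0.104]), 'force': array([ 0.816, -0.115, -0.973]), 'torque': array([ 0.138, -0.048, -0.003]), 'width': np.float64(7.263), 'qpos': array([-0.705,  0.446,  0.806,  1.846, -0.34 ,  1.032,  0.342])}
slide [-58.7  98.1 -42.4] rot [ 1.49 -1.67  5.42]
```

Request:
arm_command(rot=[[0.3, -0.4, 1.2], [0.3, -0.4, 1.2], [0.3, -0.4, 1.2], [0.3, -0.3, 1], [0, 0, 0]], slide=[[-14, 22, -10], [-14, 22, -10], [-14, 22, -8], [-10, 16, -4], [0, 0, 0]], gripper=[0, 0, 0, 0, 0])

```text
clock: 9.42
eef_pos: [424.2, 128.9, 256.5]
tool_rot: [-3.14, 0.013, 0.193]
force: [-0.9, 0.9, -2.5]
width: 6.9
```

```bash
python3 -c "
from h import *
st();tgt([434,139.3,250],down(11.4))"
```

```text
{'clock': np.float64(9.417), 'eef_pos': array([424.192, 128.948, 256.474]), 'tool_rot': array([-3.14 ,  0.013,  0.193]), 'force': array([-0.929,  0.907, -2.506]), 'torque': array([0.037, 0.053, 0.016]), 'width': np.float64(6.854), 'qpos': array([-0.916,  0.39 ,  0.77 ,  2.035, -0.356,  0.866,  0.248])}
slide [ 9.8 10.4 -6.5] rot [ 0.08 -0.73  0.33]
```

Request:
arm_command(rot=[[0, -0.7, 0.3], [0, 0, 0]], slide=[[10, 10, -20], [0, 0, 0]], gripper=[0, 0])

```text
clock: 9.58
eef_pos: [430.9, 139.4, 235.8]
tool_rot: [3.142, 0.002, 0.201]
force: [0.1, 0.1, -1.8]
width: 6.7
```

```bash
python3 -c "
from h import *
tgt([434,139.3,190],down(11.4))
get_image('top');tgt([434,139.3,190],down(11.4))"
```

```text
slide [  3.1  -0.1 -45.8] rot [ 0.03 -0.1  -0.1 ]
slide [  2.9   1.9 -47.2] rot [ 0.06 -0.08  0.05]
```

Request:
arm_command(rot=[[0, 0, 0], [0, 0, 0], [0, 0, 0], [0, 0, 0]], slide=[[2, 1, -15], [0, 0, -15], [0, 0, -12], [0, 0, 0]], gripper=[0, 0, 0, 0])

```text
clock: 9.97
eef_pos: [433.2, 133.1, 196.9]
tool_rot: [3.139, -0.001, 0.191]
force: [0.2, 1.1, -1.9]
width: 7.0
```

```bash
python3 -c "
from grip import *
tgt([434,139.3,170],down(11.4))
for n in ('side','top'):
  im,d=get_image(n)
  a,b=(280,180) if n=='side' else (170,180)
  cv2.imwrite(f'pics/{n}9.png',cv2.resize(im[b:b+200,a:a+200,::-1],None,fx=3,fy=3)); np.save(f'pics/{n}9d.npy',d); np.save(f'pics/{n}9i.npy',im)
  q=meas(n,im,d); print(n,len(q)); 
  if len(q)>50: print(np.percentile(q,[1,50,99],axis=0).round(1).tolist())
tgt([434,139.3,170],down(11.4))
"
```

```text
slide [  0.8   6.2 -26.9] rot [0.14 0.1  0.46]
side 747
[[-4.9, -42.6, -31.4], [-1.6, -31.8, -5.7], [4.4, 21.7, 99.7]]
top 129
[[-5.3, 13.2, -30.7], [-0.3, 35.0, -23.8], [2.9, 42.7, 89.0]]
slide [ -0.5   6.  -28.4] rot [0.08 0.26 0.47]
```

View pics/side9.png

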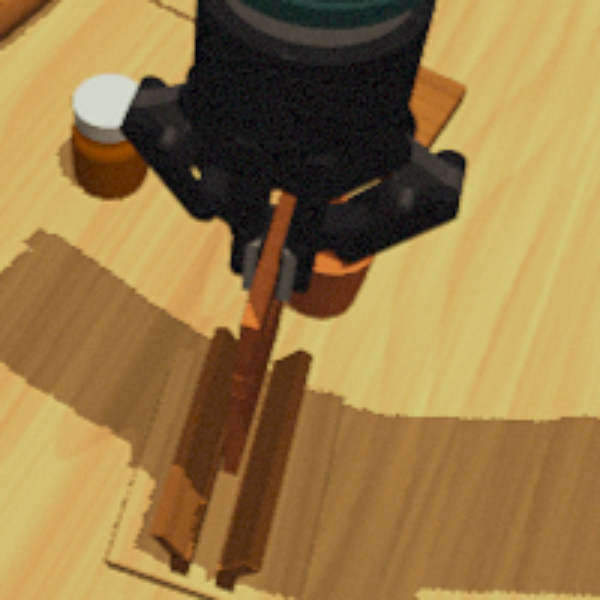

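View pics/top9.png

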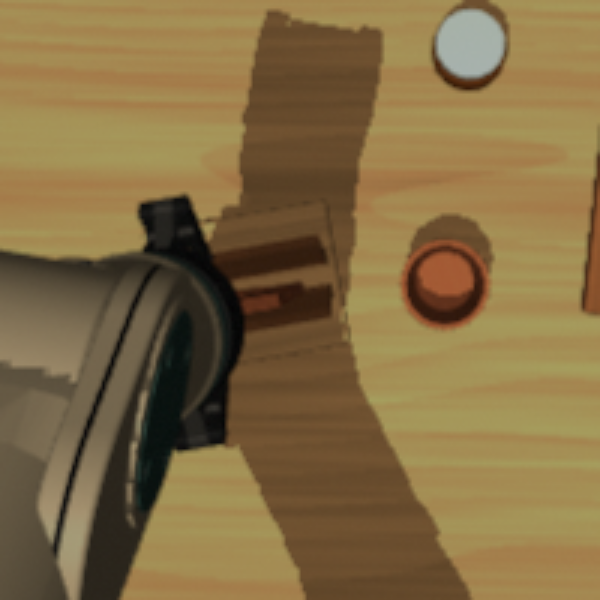

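The side view shows the plaque's foot over the groove between the slats, at about (235,465) in the crop, and the cup and jar are undisturbed. I'll correct the 6 mm y drift and lower it.

Request:
arm_command(rot=[[0, 0.2, 0.5], [0, 0, 0]], slide=[[-0.3, 6, -12], [0, 0, 0]], gripper=[0, 0])

```text
clock: 10.23
eef_pos: [435.5, 139.2, 187.5]
tool_rot: [3.141, -0.004, 0.199]
force: [-0.1, 0.4, -1.5]
width: 7.3
```

```bash
python3 -c "
from grip import *
for i in range(3): tgt([434,139.3,170],down(11.4)); get_image('side')
"
```

```text
slide [ -1.5   0.1 -17.5] rot [-0.01  0.24  0.02]
slide [ -2.3   0.9 -18.4] rot [0.   0.34 0.09]
slide [ -2.5   1.1 -18.6] rot [0.01 0.37 0.1 ]
```

Request:
arm_command(rot=[[0, 0.4, 0.1], [0, 0, 0], [0, 0, 0]], slide=[[-2.5, 1.5, -10], [0, 0.7, -8], [0, 0, 0]], gripper=[0, 0, 0])

```text
clock: 10.63
eef_pos: [434.3, 141.0, 170.0]
tool_rot: [-3.141, -0.001, 0.2]
force: [-0.9, -0.1, -0.6]
width: 7.0
```

```bash
python3 -c "
from grip import *
for i in range(3): tgt([434,139.3,152],down(11.4)); get_image('side')
"
```

```text
slide [ -0.3  -1.7 -18. ] rot [-0.05  0.05 -0.04]
slide [ -0.4  -1.6 -18.4] rot [-0.05  0.06 -0.03]
slide [ -0.8  -1.5 -18.8] rot [-0.06  0.1  -0.02]
```

Request:
arm_command(rot=[[0, 0.1, 0], [0, 0, 0], [0, 0, 0]], slide=[[-1, -1.5, -9], [-0.3, 0, -9], [0, 0, 0]], gripper=[0, 0, 0])

```text
clock: 11.03
eef_pos: [434.4, 139.2, 152.0]
tool_rot: [-3.14, -0.003, 0.199]
force: [-0.2, 0.7, -2.1]
width: 6.6
```

```bash
python3 -c "
from grip import *
st()
tgt([434,139.3,137],down(11.4))
im,d=get_image('side')
cv2.imwrite('pics/s10.png',cv2.resize(im[180:380,280:480,::-1],None,fx=3,fy=3))
tgt([434,139.3,137],down(11.4))
"
```

```text
{'clock': np.float64(11.033), 'eef_pos': array([434.355, 139.224, 152.049]), 'tool_rot': array([-3.14e+00, -3.00e-03,  1.99e-01]), 'force': array([-0.165,  0.719, -2.061]), 'torque': array([-0.012,  0.049,  0.07 ]), 'width': np.float64(6.62), 'qpos': array([-0.783,  0.555,  0.6  ,  2.136, -0.554,  0.603,  0.414])}
slide [ -0.4   0.1 -15. ] rot [-0.09  0.14 -0.03]
slide [ -0.5   0.2 -15.5] rot [-0.09  0.15 -0.01]
```

View pics/s10.png

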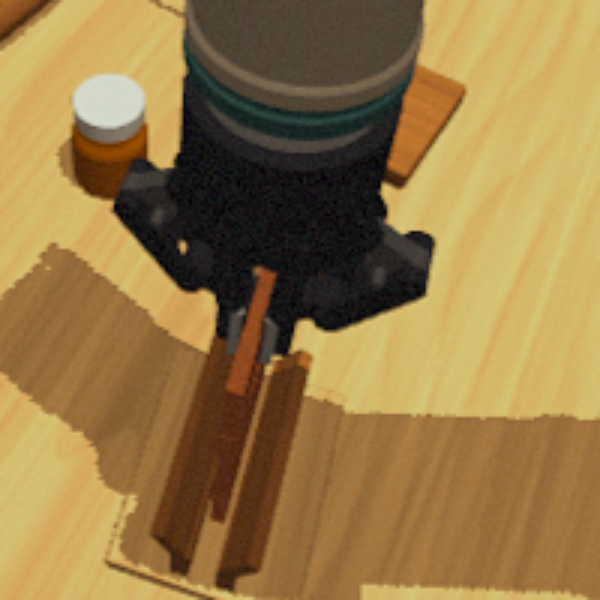

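The foot is between the flared lips, at about (218,520) in the crop, and centred. I'll continue slowly, watching the force.

Request:
arm_command(rot=[[-0.1, 0.1, 0], [0, 0, 0], [0, 0, 0]], slide=[[-0.5, 0.2, -6], [-0.2, 0, -6], [0, 0, 0]], gripper=[0, 0, 0])

```text
clock: 11.33
eef_pos: [434.0, 139.2, 139.4]
tool_rot: [3.141, -0.001, 0.199]
force: [0.6, 0.0, -1.2]
width: 7.3
```

```bash
python3 -c "
from grip import *
st()
tgt([434,139.3,127],down(11.4))
"
```

```text
{'clock': np.float64(11.333), 'eef_pos': array([434.029, 139.185, 139.354]), 'tool_rot': array([ 3.141e+00, -1.000e-03,  1.990e-01]), 'force': array([ 0.575,  0.019, -1.222]), 'torque': array([0.028, 0.038, 0.005]), 'width': np.float64(7.288), 'qpos': array([-0.766,  0.576,  0.576,  2.146, -0.577,  0.574,  0.433])}
slide [ -0.    0.1 -12.4] rot [0.01 0.06 0.01]
```

Request:
arm_command(rot=[[0, 0, 0], [0, 0, 0], [0, 0, 0]], slide=[[-0.2, 0, -6], [0, 0, -5], [0, 0, 0]], gripper=[0, 0, 0])

```text
clock: 11.58
eef_pos: [433.9, 139.3, 127.1]
tool_rot: [3.141, -0.001, 0.199]
force: [-0.4, 0.0, -1.3]
width: 7.5
```

Request:
arm_command(rot=[[0, 0, 0], [0, 0, 0]], slide=[[0, 0, -4], [0, 0, 0]], gripper=[0, 0])

```text
clock: 11.75
eef_pos: [433.8, 139.2, 122.4]
tool_rot: [3.141, -0.001, 0.199]
force: [0.2, -0.4, -3.0]
width: 7.3
```

```bash
python3 -c "
from grip import *
st()
tgt([434,139.3,118],down(11.4))
"
```

```text
{'clock': np.float64(11.75), 'eef_pos': array([433.789, 139.219, 122.428]), 'tool_rot': array([ 3.141e+00, -1.000e-03,  1.990e-01]), 'force': array([ 0.231, -0.382, -2.984]), 'torque': array([-0.007,  0.   ,  0.006]), 'width': np.float64(7.254), 'qpos': array([-0.739,  0.603,  0.54 ,  2.159, -0.61 ,  0.532,  0.461])}
slide [ 0.2  0.1 -4.4] rot [0.02 0.04 0.  ]
```

Request:
arm_command(rot=[[0, 0, 0], [0, 0, 0]], slide=[[0, 0, -2.5], [0, 0, 0]], gripper=[0, 0])

```text
clock: 11.92
eef_pos: [433.9, 139.2, 119.7]
tool_rot: [3.141, -0.001, 0.199]
force: [0.2, 0.7, -3.1]
width: 6.9
```

Request:
arm_command(rot=[[0, 0, 0], [0, 0, 0]], slide=[[0, 0, -1.5], [0, 0, 0]], gripper=[0, 0])

```text
clock: 12.08
eef_pos: [434.1, 139.2, 118.2]
tool_rot: [3.141, -0.001, 0.199]
force: [-1.0, 0.5, -1.4]
width: 7.2
```

Request:
arm_command(rot=[[0, 0, 0]], slide=[[0, 0, -1.5]], gripper=[0])

```text
clock: 12.17
eef_pos: [435.0, 139.5, 117.7]
tool_rot: [-3.141, -0.003, 0.199]
force: [-3.9, -0.7, 34.1]
width: 7.3
```

The foot is down: TCP at 117.7 puts it at about 12.3. I'll ease off the load and check.

Request:
arm_command(rot=[[0, 0, 0]], slide=[[-0.5, 0, 0.4]], gripper=[0])

```text
clock: 12.25
eef_pos: [435.0, 139.5, 118.6]
tool_rot: [-3.141, -0.004, 0.198]
force: [0.1, -0.5, -1.6]
width: 6.9
```

```bash
python3 -c "
from grip import *
st()
im,d=get_image('side')
cv2.imwrite('pics/s11.png',cv2.resize(im[180:380,280:480,::-1],None,fx=3,fy=3))
st()
"
```

```text
{'clock': np.float64(12.25), 'eef_pos': array([434.994, 139.536, 118.598]), 'tool_rot': array([-3.141, -0.004,  0.198]), 'force': array([ 0.12 , -0.455, -1.56 ]), 'torque': array([-0.009, -0.027, -0.01 ]), 'width': np.float64(6.937), 'qpos': array([-0.73 ,  0.608,  0.528,  2.162, -0.621,  0.518,  0.47 ])}
{'clock': np.float64(12.3), 'eef_pos': array([434.973, 139.535, 118.626]), 'tool_rot': array([-3.141, -0.005,  0.198]), 'force': array([-0.255, -0.381, -1.318]), 'torque': array([-0.023,  0.016,  0.013]), 'width': np.float64(7.044), 'qpos': array([-0.73 ,  0.608,  0.528,  2.162, -0.621,  0.518,  0.47 ])}
```

View pics/s11.png

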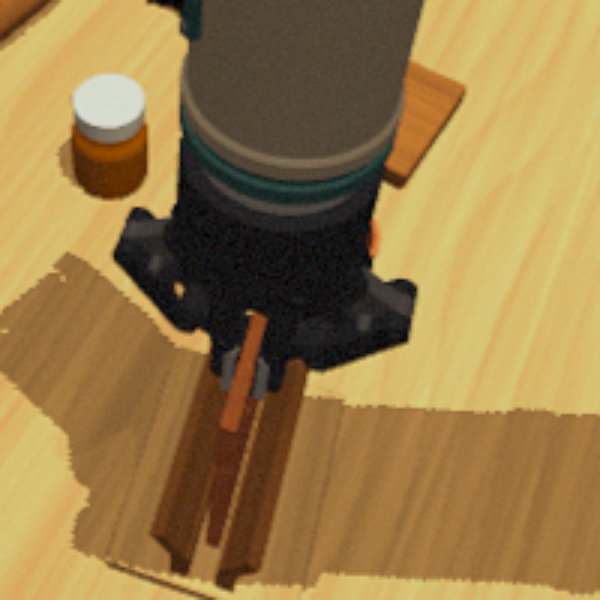

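The plaque is upright in the groove, with its lower edge at about (213,540) in the crop and about 1 mm above the floor. I'll open the gripper.

Request:
arm_command(rot=[[0, 0, 0], [0, 0, 0], [0, 0, 0], [0, 0, 0], [0, 0, 0]], slide=[[0, 0, 0], [0, 0, 0], [0, 0, 0], [0, 0, 0], [0, 0, 0]], gripper=[9, 12, 18, 30, 45])

```text
clock: 12.72
eef_pos: [435.6, 139.8, 119.0]
tool_rot: [-3.141, -0.006, 0.199]
force: [0.0, 0.5, -0.7]
width: 40.4
```

Request:
arm_command(rot=[[0, 0, 0], [0, 0, 0], [0, 0, 0], [0, 0, 0], [0, 0, 0]], slide=[[0, 0, 3], [0, 0, 12], [0, 0, 20], [0, 0, 25], [0, 0, 25]], gripper=[45, 45, 45, 45, 45])

```text
clock: 13.13
eef_pos: [431.5, 138.1, 203.0]
tool_rot: [3.139, 0.006, 0.197]
force: [0.2, 0.8, 0.2]
width: 45.3
```

Request:
arm_command(rot=[[0, 0, 0], [0, 0, 0], [0, 0, 0], [0, 0, 0], [0, 0, 0]], slide=[[0, 0, 25], [0, 0, 25], [0, 0, 25], [0, 0, 20], [0, 0, 0]], gripper=[45, 45, 45, 45, 45])

```text
clock: 13.55
eef_pos: [432.4, 136.9, 307.1]
tool_rot: [3.14, 0.001, 0.195]
force: [0.9, -0.4, -0.3]
width: 44.8
```

```bash
python3 -c "
from grip import *
st()
for n in ('side','top'):
  im,d=get_image(n)
  cv2.imwrite(f'pics/{n}12.png',im[:,:,::-1]); P=cloud(n,d).reshape(-1,3); q=(P-[435.2,139.5,0])@rz(11.4); hsv=cv2.cvtColor(im,cv2.COLOR_RGB2HSV).reshape(-1,3)
  f=q[(d.ravel()>0)&(abs(q[:,0])<25)&(abs(q[:,1])<60)&(q[:,2]>62)&(q[:,2]<165)]
  print(n,len(f),np.percentile(f,[1,50,99],axis=0).round(1).tolist())
  if n=='side':
    A=np.c_[f[:,1:],np.ones(len(f))]; print(np.degrees(np.linalg.lstsq(A,f[:,0],rcond=None)[0][:2]).round(1))
  P=cloud(n,d); P=P[d>0]
  for nm,c,z0,z1 in (('cup',(442.9,.4),50,70),('jar',(601.4,-13.9),67,82),('pin',(755.4,-44.6),20,60)):
    s=P[(np.hypot(P[:,0]-c[0],P[:,1]-c[1])<(45 if nm!='pin' else 170))&(P[:,2]>z0)&(P[:,2]<z1)]; print(nm,rect(s) if len(s)>5 else len(s))
"
```

```text
{'clock': np.float64(13.55), 'eef_pos': array([432.361, 136.936, 307.054]), 'tool_rot': array([3.14e+00, 1.00e-03, 1.95e-01]), 'force': array([ 0.854, -0.407, -0.269]), 'torque': array([ 0.033, -0.053, -0.015]), 'width': np.float64(44.757), 'qpos': array([-0.985,  0.335,  0.827,  1.945, -0.292,  0.986,  0.173])}
side 641 [[-4.4, -40.5, 63.8], [-1.7, 15.4, 144.4], [3.5, 42.4, 147.7]]
[1.3 2. ]
cup (array([443.6,   0.8]), array([57.5, 58.6]), 18.9)
jar (array([601.6, -12. ]), array([44.1, 46. ]), 31.1)
pin (array([748.4, -32.3]), array([214.3, 246.7]), 34.4)
top 224 [[-4.7, -42.1, 65.5], [0.5, -13.2, 145.5], [4.6, 23.0, 149.6]]
cup (array([443. ,   0.5]), array([58.1, 57.7]), 27.6)
jar (array([601.5, -14. ]), array([44.1, 44. ]), 1.1)
pin (array([683.5, -33.3]), array([299.4, 192.5]), 81.1)
```

View pics/side12.png

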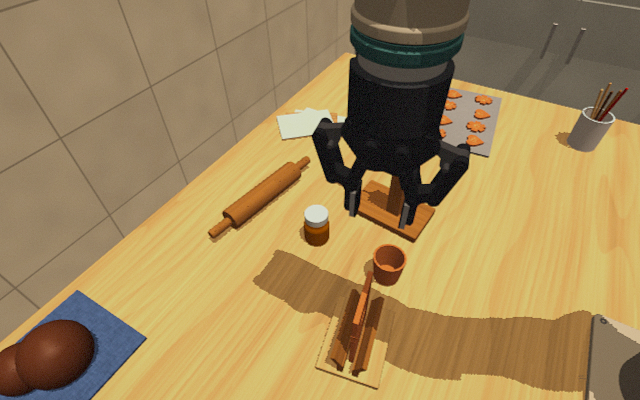

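The side view shows the plaque standing in the groove at about (362,310), its top at about 147 mm (12 + 135, so fully seated). The gripper is clear, and the cup, jar and pin are at their original pixels. Handing in.

```bash
python3 -c "
from h import *
print(ctrl.finish_job())"
```

```text
the job is handed in; nothing more can be done
None
```

I took the plaque off the hook and stood it in the rack groove, then let go, backed away and handed the job in at about 13.6 s.

**Last checks:**
- **Plaque:** its top edge is at about 147 mm, so the foot is on the groove floor. It leans about 2°, its faces are within about 1.3° of the rack's x, and it sits within a few mm of the groove's middle.
- **Cup and jar:** measured within about 2 mm of where they started.
- **Rolling pin:** it looks unmoved in the side view. My numeric check of it failed because the search circle also took in the jar.

**What did not go to plan:**
- **Coming off the hook:** at about 26–30° of tilt the wrist ran into joint limits and the arm jumped by about 25 mm. The last part of the unhooking was therefore uncontrolled. I read about 5 N against the hook tip right after it, but the peak during the jump was not recorded. A short outward pull then cleared the hook.
- **Setting down:** the last 1.5 mm step read about 34 N at the wrist, under the 60 N limit. I eased off about 1 mm before opening the gripper.

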